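Feed the mould plug down the press chute to the escapement stop

TASK

Take the iron mould plug off the wooden paddle and stand it on the open apron at the top of the press feed chute, and let go of it. Then, from behind, push it down the chute, through the brake, until it sits firmly against the sprung escapement stop at the bottom. Feel for the stop and press it only gently, so that it does not trip, then leave the plug resting there and leave the other things on the bench alone.

Things in the scene. Friction and masses are not known exactly. Their poses are not given: they have to be found in the camera images.
- plug: Dark cast-iron mould plug: a plain upright cylinder, 54 mm diameter, 44 mm tall, about 0.5 kg (0.38 to 0.63). Origin: centre of its underside; z is its axis, upward. It starts standing on the paddle.
- paddle: Fixed dark wooden paddle lying flat on the bench, blade 190 x 130 mm, 12 mm thick, with a handle towards its +x. Origin: centre of the blade's underside; x along its length, z up.
- chute: Fixed sheet-metal feed chute on a stand, about 350 mm long and 120 mm wide, sloping down at 14 degrees. Origin on the bench under its middle; z up, x is the level direction that points downhill.
- escapement: Grey escapement housing, 52 mm high, at the chute's bottom. Its frame is tilted with the chute: x runs downhill along the lane, 14 degrees below level, y across it to the left, z square to the sloping floor. Origin: centre of the lane floor at the housing's uphill face. The whole chute floor lies at z = 0 of this frame, x -290 to +60 mm, 110 mm wide.
- apron (a point): Centre of the open apron at the chute's top, on the sloping floor (x = -238 mm in the escapement frame, same axes): where to stand the plug. The apron spans x -290 to -190, 90 mm wide between curbs 6 mm high, its uphill end open. The plug does not slide down by itself: sliding it takes 0.5 to 4 N.
- lane_mouth (a point): Centre of the lane floor where the straight lane begins (x = -150 mm in the escapement frame). From x -190 to here a funnel with sides 12 mm high narrows from 90 to 58 mm; from here to x = 0 the lane is 58 mm wide inside, walls 40 mm high and 3 mm thick.
- brake (a point): Point on the lane floor beside the brake (x = -105 mm in the escapement frame). The brake: a white sprung roller, 12 mm diameter, poking 8 mm into the lane from the left wall, 6 to 34 mm above the floor; the plug shoves it aside, which takes about 5 to 10 N of push. It touches the plug while the plug's axis is from 16 mm before to 16 mm past this point; then the lane is free up to the stop.
- stop_zone (a point): Fixed point on the lane floor, x = -30 mm in the escapement frame, in mid range of the stop. The stop: a steel plate across the lane, 40 mm wide, 5 to 31 mm above the floor. Its uphill face is set anywhere from 15 mm uphill to 15 mm downhill of this point and is not measured: feel for it. It yields 1 mm per 2 N and trips (failure) above 15 N from the plug.
- tumbler: Bystander: clear glass tumbler, 72 mm across, 85 mm tall. Origin: centre of its underside.
- jacks: Bystander: black steel spring tongs lying flat, about 175 mm long, 26 mm high. Origin: under the middle, x along its length.
- marver_rod: Bystander: copper rod with a black knob end lying flat, about 155 mm long, 29 mm high. Origin: under the joint of rod and knob, x along its length.
There are look-alikes about, which are no part of the job. Of the things that look like the plug, the largest one is meant.

How it is judged:
By the outcome, as a careful person would: the job done as asked, in the order asked, and still so for the second after the job is handed in, with the robot touching nothing.
It also fails if it takes over 70 s, if anything falls off the work surface, if the arm or the gripper's body presses on something with over 40 N, if the wrist force passes 120 N, or if a joint passes its speed limit or range.

ROBOT

A 6-joint arm with a two-finger parallel gripper is mounted at the origin on the work surface. World frame = base frame: x ahead of the robot, y to its left, z up, the work surface at z = 0. Lengths are in m, angles in rad, forces in N, time in s.
With the tool pointing down it reaches from about 0.35 to 0.725 m from the base axis. Payload 6 kg.
Tool frame: the origin (TCP) lies at the very end of the fingers, on their centre line; the grasp point (between the pads) lies 19 mm behind it; z points along the fingers, x is the direction in which the jaws open and shut, and the axes are right-handed (so a half turn about z gives the same grasp; the last joint's range is limited). The gripper opens to 85 mm and grips with 20 to 120 N. Pads are 22 mm wide; open, the fingers measure 114 mm over their backs; the gripper's body (76 mm by 85 mm) begins 54 mm behind the grasp point. The pads swing forward as they close: fully open they stand 13 mm farther back than shut.
Start: joints at [1.572, 0.04, 0.085, 0, -1.615, -0.334], TCP at [0.196, 0.567, 0.231] pointing down, gripper open.
Joint ranges: [-2.56, 2.56], [-1.29, 2.01], [-1.08, 1.49], [-3.29, 1.98], [-2.81, -0.18], [-2.99, 2.99]. Speed limits (rad/s): [2.57, 2.57, 3.01, 3.14, 3.14, 3.14].

INTERFACE

Orientations are given as a 3x3 rotation matrix whose columns are the frame's x, y, z axes.
In Python, from cell import bot gives the robot as it stands.
- The arm moves only by the tool apply_moves, never from a script. Its argument "increments" is a list of rows, each a list of 2 entries, a list of its own where there are three numbers: the shift along the tool's x, y, z in units of 30 mm (1.0 is 30 mm), then the turn about the tool's z in units of 5 degrees (1.0 is 5 degrees). In form: [[[dx, dy, dz], spin], ...]. A call has 1 to 5 rows; each row shifts and turns the pose as measured when the row begins, along the tool's axes as they then stand; what a row does not reach is not made up. A row lasts 1/12 s, in which the tool goes at most 41.7 mm and 7.16 degrees, less where a joint would pass 70% of its speed; a pose out of reach is approached as far as the arm can. A call is refused whole if a number of a shift passes 1 or a number of a turn 1, either way. A call with a gripper value outside its range is refused whole. "gripper" is the finger opening in mm, from 0 to 85.4, set as the call begins (left out, the last holds). The fingers move at their own pace and stop on an object; "newtons" is the grip in N (left out, the last holds). Time passes only in rows, so rows that do not move let the fingers close. It gives the time, the measured TCP pose, the force and the opening at its end, in the units of the state.
- bot.observe(): the state, without advancing time (a new reading comes with each control period).
- bot.snapshot(name): name is "side" or "top" or "wrist"; returns the picture (384x512x3 uint8, red, green, blue); there is no depth.
- bot.calibration(name): a dict with "camera_matrix" (3x3 intrinsics, pixels), "rvec" (rotation vector, rad) and "tvec" (3), from world to camera coordinates, as OpenCV has them. Camera axes: x right, y down, z forward; pixel columns grow to the right and rows downward; lengths in m; the calibration is good to about 2 mm. A picture is of the moment at which its call begins: read the wrist's pose just before it. calibration takes no time and is no camera call; for the wrist camera it gives the pose at the moment of the call.
- bot.job_done(): hands the job in, once; it reports no verdict.
The state is a dict: "clock": time; "joints": joint angles; "qvel": joint speeds; "tau": joint torques, N m; "ee_pos": TCP position; "tool_rot": TCP orientation; "wrist_force": force on the tool from outside, world axes, zero at the start; "moment": the same for the moment, N m; "width": finger opening in m.
Only numpy, scipy, OpenCV 4.12 (cv2) and the standard library are available. Lean on these libraries where they do the work, as an engineer would, in place of code of your own. Each camera call takes 0.05 s, during which the arm holds its last target.

## Working session

There is one attempt and no reset: what is moved stays moved. The work goes in short steps, Python scripts to look and compute and a tool call to move; the robot and the scene stay as the last step left them, time stands still between calls to the robot, and variables do not carry over. Pictures are saved under pics/ and viewed, and the job is handed in when it is done.

Besides the shell and the picture viewer there is one more tool, called after "Call:" as name([rows], argument=value, ...), one row to a line, values as JSON. apply_moves: Moves the arm, as the interface text tells. Its arguments: {"type":"object","properties":{"increments":{"type":"array"},"gripper":{"type":"number"},"newtons":{"type":"number"}},"required":["increments"]}

```bash
ls; mkdir -p pics; python3 - <<'E'
from cell import bot
import cv2
print(bot.observe())
for n in ["side","top","wrist"]:
    c=bot.calibration(n); print(n,c)
    cv2.imwrite(f"pics/{n}0.png",bot.snapshot(n)[:,:,::-1])
E
```

```text
pics
{'clock': 0.0, 'joints': array([ 1.57167188e+00,  4.07791958e-02,  8.38076792e-02, -4.89092606e-04,
       -1.61548439e+00, -3.33684013e-01]), 'qvel': array([ 0.00037465, -0.00042864, -0.00032672, -0.00043415,  0.00191827,
       -0.00090138]), 'tau': array([ 3.96330788e-04, -3.68207181e+01,  3.47417700e+01,  6.93238556e+00,
       -5.38482011e-03, -9.17816436e-07]), 'ee_pos': array([0.19583435, 0.56679299, 0.23029063]), 'tool_rot': array([[-3.26677980e-01, -9.45135578e-01, -4.87151063e-04],
       [-9.45134123e-01,  3.26678333e-01, -1.66000706e-03],
       [ 1.72807343e-03, -8.18646589e-05, -9.99998504e-01]]), 'wrist_force': array([ 1.37501760e-01, -1.14899984e+00,  1.34517150e-04]), 'moment': array([ 0.00311873,  0.02229247, -0.04195497]), 'width': 0.08546911676145628}
side {'camera_matrix': array([[356.09505113,   0.        , 252.54482874],
       [  0.        , 356.09505113, 194.45232362],
       [  0.        ,   0.        ,   1.        ]]), 'rvec': array([ 0.33992738, -2.66564987,  1.34621804]), 'tvec': array([0.52769044, 0.21779893, 0.69420924])}
top {'camera_matrix': array([[370.13582868,   0.        , 257.18420063],
       [  0.        , 370.13582868, 191.68982691],
       [  0.        ,   0.        ,   1.        ]]), 'rvec': array([ 2.14832438, -2.11032244,  0.16390787]), 'tvec': array([-0.13455231,  0.56962927,  1.09482463])}
wrist {'camera_matrix': array([[342.27248992,   0.        , 252.88696308],
       [  0.        , 342.27248992, 185.3188095 ],
       [  0.        ,   0.        ,   1.        ]]), 'rvec': array([-1.71430192,  2.4048569 ,  0.34599623]), 'tvec': array([ 0.59870178, -0.03615213,  0.38020049])}
```

View pics/top0.png

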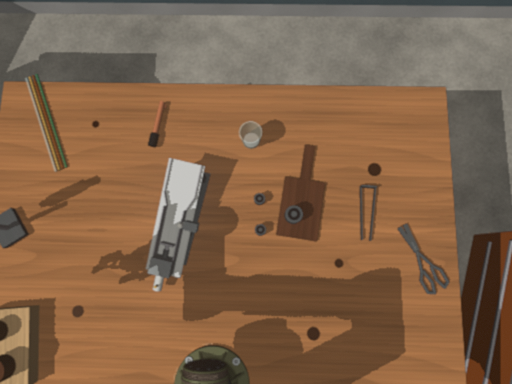

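View pics/side0.png

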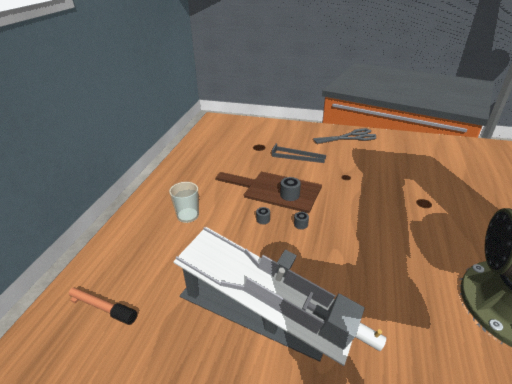

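View pics/wrist0.png

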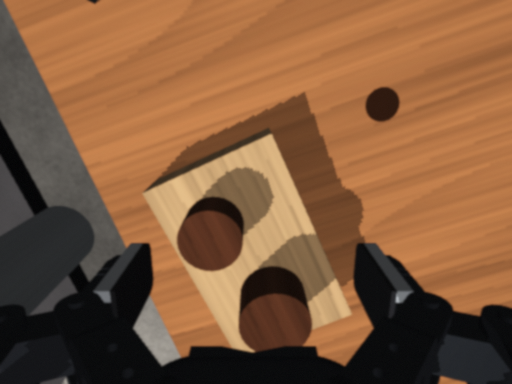

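```bash
cat > h.py <<'E'
import numpy as np, cv2
from cell import bot
def cam(n):
    c=bot.calibration(n); return c["camera_matrix"],np.array(c["rvec"]),np.array(c["tvec"])
def ray(c,uv):
    K,r,t=c; R=cv2.Rodrigues(r)[0]
    d=R.T@np.linalg.inv(K)@np.array([uv[0],uv[1],1.]); return -R.T@t,d
def at_z(c,uv,z):
    o,d=ray(c,uv); return o+d*(z-o[2])/d[2]
def proj(c,P):
    return cv2.projectPoints(np.array(P,float).reshape(-1,1,3),c[1],c[2],c[0],None)[0].reshape(-1,2)
def tri(c1,u1,c2,u2):
    o1,d1=ray(c1,u1);o2,d2=ray(c2,u2);A=np.stack([d1,-d2],1);s=np.linalg.lstsq(A,o2-o1,rcond=None)[0]
    p,q=o1+s[0]*d1,o2+s[1]*d2; return (p+q)/2,np.linalg.norm(p-q)
E
python3 - <<'E'
import cv2
t=cv2.imread("pics/top0.png");s=cv2.imread("pics/side0.png")
f=lambda im,x,y,w,h,k,n:cv2.imwrite(n,cv2.resize(im[y:y+h,x:x+w],None,fx=k,fy=k,interpolation=cv2.INTER_CUBIC))
f(t,135,150,90,145,4,"pics/t_ch.png")
f(t,245,140,90,110,5,"pics/t_pl.png")
f(s,165,220,230,150,3.4,"pics/s_ch.png")
f(s,205,160,130,75,6,"pics/s_pl.png")
E
```

```text
(no output)
```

View pics/t_ch.png

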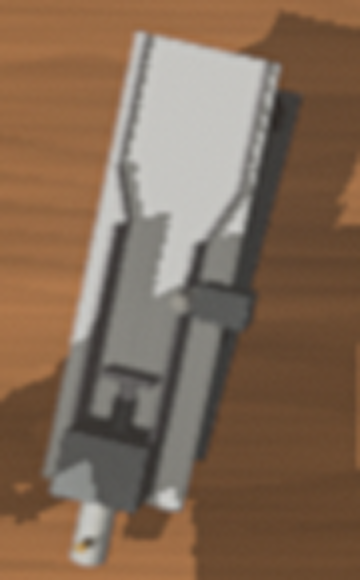

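View pics/t_pl.png

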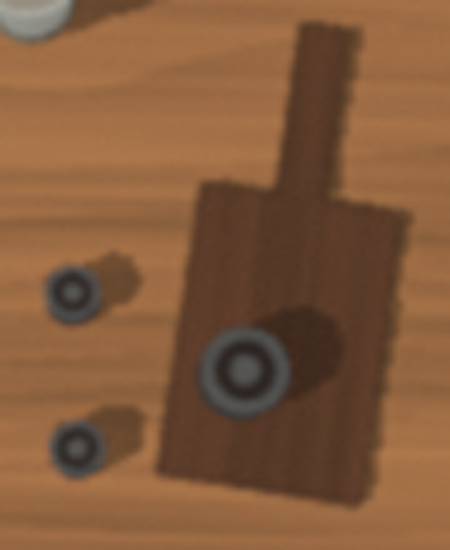

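View pics/s_ch.png

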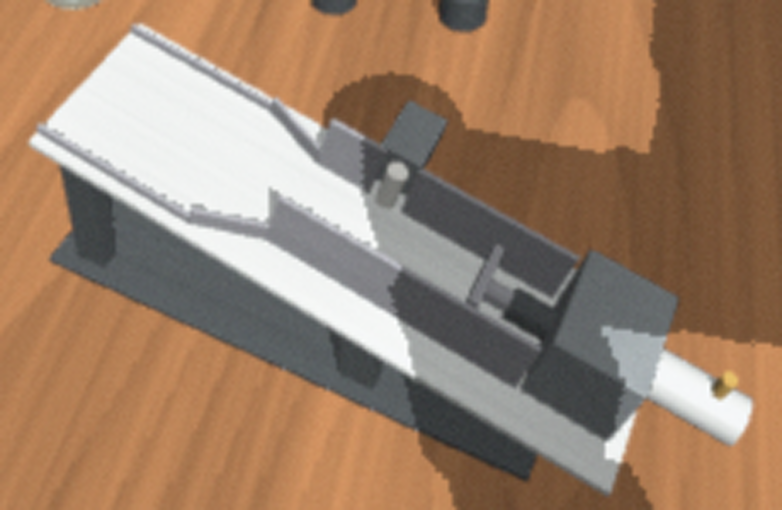

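View pics/s_pl.png

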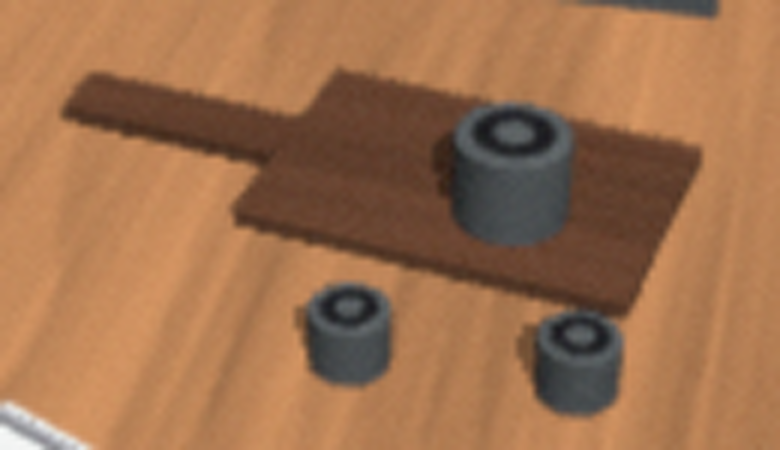

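```bash
cat > fit.py <<'E'
from h import *
from scipy.optimize import least_squares
T=cam("top");S=cam("side")
tp=lambda U,V:((U+.5)/4-.5+135,(V+.5)/4-.5+150)
sp=lambda U,V:((U+.5)/3.4-.5+165,(V+.5)/3.4-.5+220)
y=46.5;w=30.5
pts=[((-290,-y,6),tp(143,33),sp(40,126)),((-290,y,6),tp(274,64),sp(138,27)),
((-190,-y,6),tp(122,163),sp(190,212)),((-190,y,6),tp(247,185),sp(274,103)),
((-150,-w,40),tp(120,225),sp(270,192)),((-150,w,40),tp(203,243),sp(332,122)),
((0,-w,40),tp(72,430),sp(540,347)),((0,w,40),None,sp(577,264))]
a=np.radians(14)
def pose(p):
    c,s=np.cos(p[3]),np.sin(p[3])
    x=np.array([c*np.cos(a),s*np.cos(a),-np.sin(a)]);yy=np.array([-s,c,0.])
    return np.stack([x,yy,np.cross(x,yy)],1),np.array(p[:3])
def res(p):
    R,t=pose(p);r=[]
    for P,u,v in pts:
        X=R@(np.array(P)/1000)+t
        if u: r+=list(proj(T,X)[0]-u)
        if v: r+=list(proj(S,X)[0]-v)
    return np.array(r)
f=least_squares(res,[0.3,0.1,0.06,3.14-.2],loss="soft_l1")
if __name__=="__main__":
    np.set_printoptions(precision=4,suppress=True)
    print(f.x,np.degrees(f.x[3]));print(res(f.x).reshape(-1,2))
    R,t=pose(f.x);print(R)
    for n,x in dict(apron=-238,mouth=-150,brake=-105,stop=-30).items(): print(n,R@[x/1000,0,0]+t)
    # plug
    u=((243+.5)/5-.5+245,(371+.5)/5-.5+140); v=((514+.5)/6-.5+205,(133+.5)/6-.5+160)
    print("plug top",at_z(T,u,.056),at_z(S,v,.056),tri(T,u,S,v))
    for im,c in(("top",T),("side",S)):
        I=cv2.imread(f"pics/{im}0.png");I=cv2.resize(I,None,fx=1,fy=1)
E
python3 fit.py
```

```text
[0.3768 0.1462 0.0268 2.9153] 167.03652118649734
[[ 2.3271  0.1646]
 [ 0.1708 -0.7938]
 [-0.4066 -0.2913]
 [-1.0575 -0.615 ]
 [ 0.4843  0.1521]
 [ 0.0552  0.6242]
 [-1.0114  2.0266]
 [-0.1614  0.3722]
 [-0.3351  0.0139]
 [ 2.7068  1.0843]
 [-1.0368  0.5273]
 [-0.1004 -0.5323]
 [ 0.9459 -2.2492]
 [-0.4196  0.5552]
 [-0.1383 -1.4719]]
[[-0.9456 -0.2243 -0.2358]
 [ 0.2177 -0.9745  0.0543]
 [-0.2419  0.      0.9703]]
apron [0.6018 0.0944 0.0844]
mouth [0.5186 0.1136 0.0631]
brake [0.4761 0.1234 0.0522]
stop [0.4052 0.1397 0.034 ]
plug top [ 0.5044 -0.2347  0.056 ] [ 0.5047 -0.2376  0.056 ] (array([ 0.5042, -0.2345,  0.0581]), np.float64(8.966961312512873e-06))
```

```bash
python3 - <<'E'
from h import *
np.set_printoptions(precision=4,suppress=True)
s=bot.observe();K,r,t=cam("wrist");R=cv2.Rodrigues(r)[0]
Rt=s["tool_rot"]
print("cam pos in tool",Rt.T@(-R.T@t-s["ee_pos"]));print(Rt.T@R.T)
# plan to image chute: tool-axis angle
tx=Rt[:,0];print(np.degrees(np.arctan2(tx[1],tx[0])))
from fit import *
E
cat > go.py <<'E'
# rows needed to reach world target (x,y,z): total tool shift in units
from h import *
import sys
np.set_printoptions(precision=3,suppress=True)
s=bot.observe();tgt=np.array([float(v) for v in sys.argv[1:4]])
d=s["tool_rot"].T@(tgt-s["ee_pos"])/.03
print("t",s["clock"],"pos",s["ee_pos"],"units",d,"maxrows",abs(d).max(),"F",s["wrist_force"],"w",s["width"])
tx=s["tool_rot"][:,0];print("xang",np.degrees(np.arctan2(tx[1],tx[0])))
E
python3 go.py .5 .25 .3
```

```text
cam pos in tool [ 0.0004 -0.0726 -0.1433]
[[ 1.      0.0007  0.0007]
 [-0.0009  0.959   0.2835]
 [-0.0004 -0.2835  0.959 ]]
-109.06596076845702
t 0.15 pos [0.196 0.567 0.23 ] units [  6.674 -13.032  -2.305] maxrows 13.031798188064986 F [-0.775 -0.465 -0.65 ] w 0.08558633682292112
xang -109.06596076845702
```

```bash
python3 go.py .5 .12 .27
```

```text
t 0.15 pos [0.196 0.567 0.23 ] units [ 10.769 -14.447  -1.299] maxrows 14.447146308309557 F [-0.775 -0.465 -0.65 ] w 0.08558633682292112
xang -109.06596076845702
```

Call:
apply_moves([
  [[0.72, -0.96, -0.2], 0],
  [[0.72, -0.96, -0.2], 0],
  [[0.72, -0.96, -0.1], 0],
  [[0.72, -0.96, -0.1], 0],
  [[0.72, -0.96, 0], 0],
], gripper=75)

```text
clock: 0.57
ee_pos: [0.2958, 0.4158, 0.2438]
tool_rot: [[-0.319, -0.948, -0.003], [-0.948, 0.319, -0.011], [0.011, -0.001, -1.0]]
wrist_force: [0.8, -0.1, -0.9]
width: 0.0753
```

Call:
apply_moves([
  [[0.72, -0.96, 0], 0],
  [[0.72, -0.96, 0], 0],
  [[0.72, -0.96, 0], 0],
  [[0.72, -0.96, 0], -0.5],
  [[0.72, -0.96, 0], -0.7],
])

```text
clock: 0.98
ee_pos: [0.4017, 0.2603, 0.2448]
tool_rot: [[-0.213, -0.977, -0.003], [-0.977, 0.213, -0.009], [0.01, 0.001, -1.0]]
wrist_force: [1.8, 0.9, -0.2]
width: 0.0749
```

```bash
python3 go.py .5 .12 .27
```

```text
t 0.9833 pos [0.402 0.26  0.245] units [ 3.88  -4.198 -0.805] maxrows 4.1975919795029295 F [ 1.841  0.932 -0.227] w 0.07486900512695897
xang -102.30676540847058
```

Call:
apply_moves([
  [[0.85, -0.95, -0.3], 0],
  [[0.85, -0.95, -0.3], 0],
  [[0.85, -0.95, -0.2], 0],
  [[0.85, -0.9, 0], 0],
  [[0.5, -0.5, 0], 0],
])

```text
clock: 1.4
ee_pos: [0.5053, 0.1093, 0.2702]
tool_rot: [[-0.21, -0.978, -0.003], [-0.978, 0.21, -0.009], [0.01, 0.001, -1.0]]
wrist_force: [-0.9, 0.5, -1.3]
width: 0.0751
```

Call:
apply_moves([
  [[0.2, -0.2, 0], 0],
  [[0, 0, 0], 0],
])

```text
clock: 1.57
ee_pos: [0.5116, 0.0979, 0.2696]
tool_rot: [[-0.216, -0.976, -0.005], [-0.976, 0.216, -0.011], [0.011, 0.002, -1.0]]
wrist_force: [0.2, -0.0, 0.5]
width: 0.0747
```

```bash
python3 go.py .5 .12 .27; python3 - <<'E'
from h import *
import pickle
c=cam("wrist");im=bot.snapshot("wrist")[:,:,::-1];pickle.dump(c,open("w1.pkl","wb"))
cv2.imwrite("pics/w1.png",im);cv2.imwrite("pics/w1b.png",cv2.resize(im,None,fx=1.55,fy=1.55,interpolation=cv2.INTER_CUBIC))
E
```

```text
t 1.5667 pos [0.512 0.098 0.27 ] units [-0.636  0.535 -0.02 ] maxrows 0.635781920214147 F [ 0.166 -0.013  0.533] w 0.07468593279405683
xang -102.45042273154567
```

View pics/w1b.png

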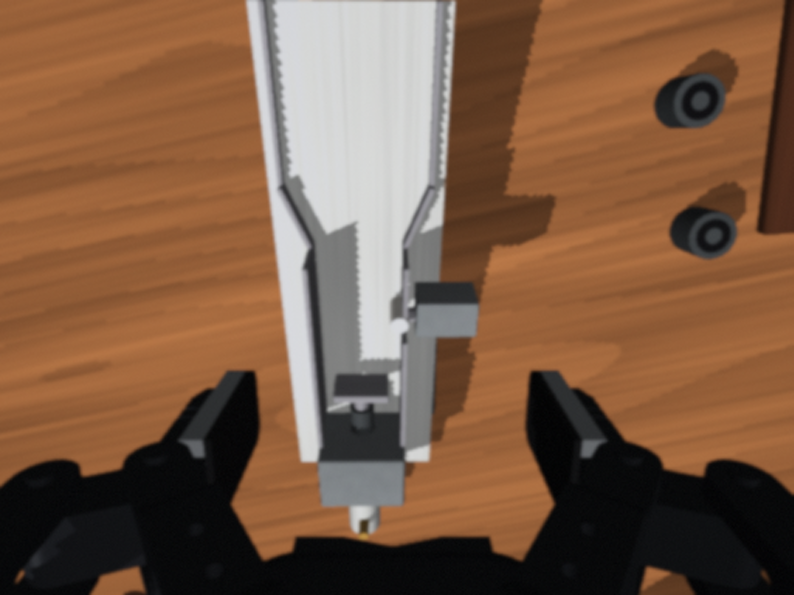

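```bash
python3 - <<'E'
import cv2
t=cv2.imread("pics/w1.png")
def f(x,y,w,h,k,n):
    c=cv2.resize(t[y:y+h,x:x+w],None,fx=k,fy=k,interpolation=cv2.INTER_CUBIC)
    for i in range(0,w,10): cv2.putText(c,str(x+i),(i*k,8),0,.3,(0,0,255),1) if i%20==0 else 0; cv2.line(c,(i*k,10),(i*k,16),(0,0,255),1)
    for j in range(0,h,10): cv2.putText(c,str(y+j),(0,j*k+4),0,.3,(255,0,0),1) if j%20==0 else 0; cv2.line(c,(20,j*k),(26,j*k),(255,0,0),1)
    cv2.imwrite(n,c)
f(150,0,160,100,5,"pics/w1_a.png")
f(170,100,150,120,5,"pics/w1_b.png")
f(180,200,130,120,5,"pics/w1_c.png")
E
```

```text
(no output)
```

View pics/w1_a.png

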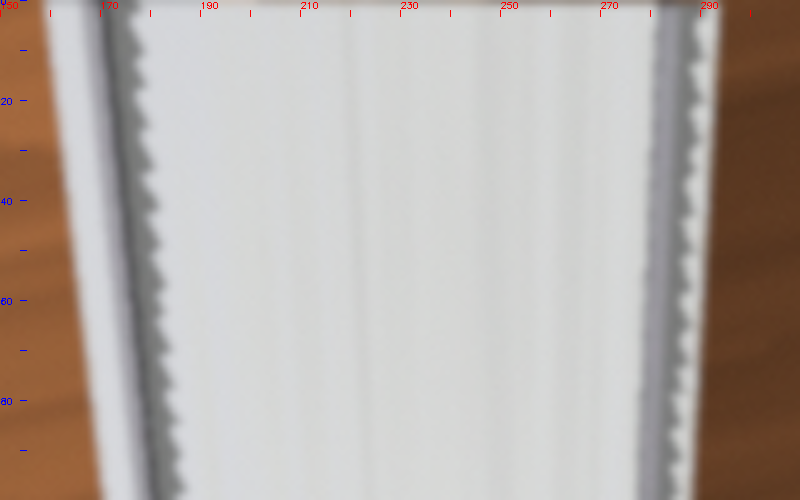

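View pics/w1_b.png

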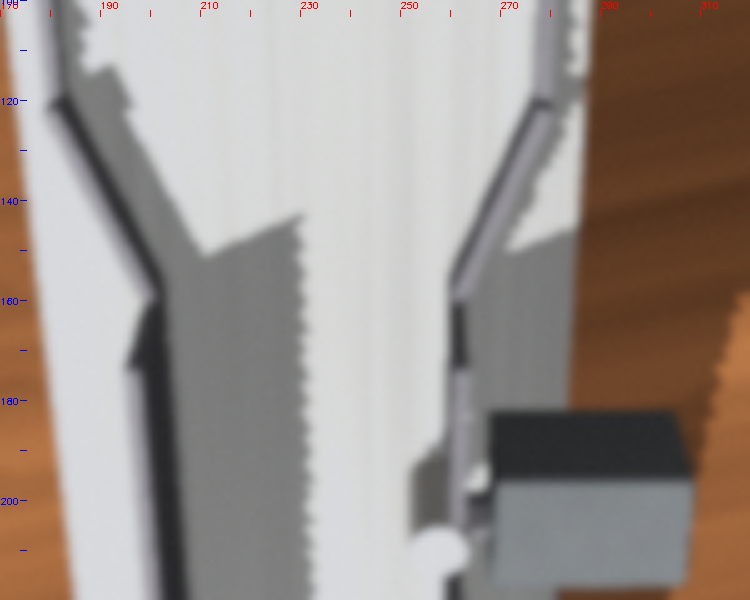

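View pics/w1_c.png

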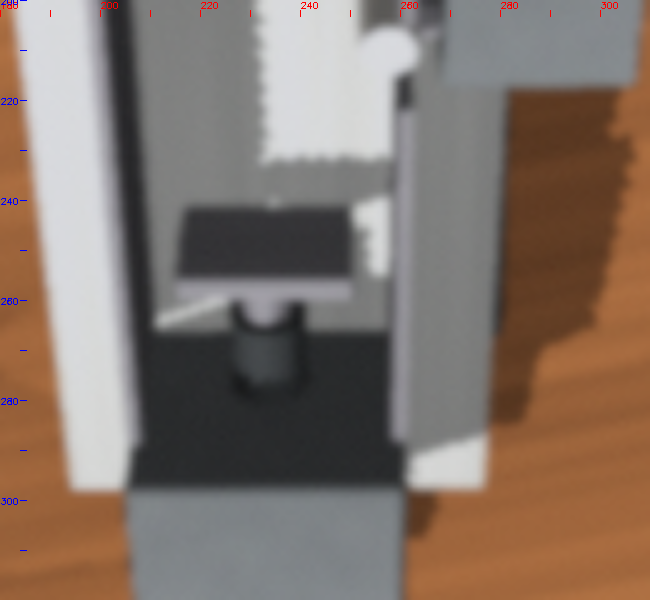

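```bash
cat > fit2.py <<'E'
from fit import *
import pickle
W=pickle.load(open("w1.pkl","rb"))
wp=[((-150,-32,40),(196,173)),((-150,-29,40),(199,173)),((-150,29,40),(260,173)),((-150,32,40),(263,173)),
((0,-29,40),(207.5,289)),((0,-32,40),(205,289)),((0,29,40),(257,288)),((0,32,40),(260,288)),
((60,-55,0),(194,298)),((60,55,0),(276.7,298)),((-190,-45,12),(183,119.5)),((-190,45,12),(277.5,119.5)),
((-150,-29,12),(202,158)),((-150,29,12),(260,156)),((0,-26,0),(210,266))]
def res2(p,raw=False):
    R,t=pose(p);X=[R@(np.array(P)/1000)+t for P,_ in wp]
    d=proj(W,X)-np.array([u for _,u in wp])
    if raw:return d
    return np.r_[d.ravel(),0.6*res(p)]
g=least_squares(res2,f.x,loss="soft_l1")
gw=least_squares(lambda p:res2(p,True).ravel(),f.x,loss="soft_l1")
Re,te=pose(g.x)
def esc(P): return Re.T@(np.array(P)-te)*1000
def wor(x,y=0,z=0): return Re@(np.array([x,y,z])/1000)+te
if __name__=="__main__":
    np.set_printoptions(precision=4,suppress=True)
    print(f.x,g.x,gw.x,np.degrees(g.x[3]));print(res2(g.x,True));print(res(g.x).reshape(-1,2))
    for x in(-238,-150,-30):print(x,wor(x))
    # stop face
    for z,v in((31,255),(5,241.5)):
        b=min(np.arange(-60,0,.5),key=lambda x:abs(proj(W,wor(x,0,z))[0][1]-v));print("stop x",b)
E
python3 fit2.py
```

```text
[0.3768 0.1462 0.0268 2.9153] [0.3768 0.1482 0.031  2.9168] [0.3777 0.1478 0.0337 2.9185] 167.12287259292395
[[-1.1437 -0.184 ]
 [-0.8854 -0.1672]
 [ 0.9435  0.1577]
 [ 1.1848  0.1744]
 [-0.1577 -1.0557]
 [-0.2808 -1.0572]
 [ 0.9467 -0.0251]
 [ 0.5586 -0.0235]
 [-0.4678 -1.2231]
 [-0.8278 -1.2023]
 [-1.2375  1.2146]
 [ 0.614   1.9115]
 [-0.2653  1.3667]
 [ 0.1113  3.6997]
 [ 3.129  -2.6706]]
[[ 1.1834 -0.2151]
 [-0.7021 -1.4645]
 [-1.4292 -0.6899]
 [-1.7462 -1.4169]
 [-0.6303 -0.0919]
 [-0.5115  0.0522]
 [-2.0064  1.7642]
 [-0.5915 -0.362 ]
 [-1.4614 -0.1802]
 [ 2.3057  0.4243]
 [-2.0803  0.3214]
 [-0.423  -1.3046]
 [-0.1367 -2.2365]
 [-0.2629  0.0716]
 [ 0.0288 -2.1096]]
-238 [0.6019 0.0967 0.0886]
-150 [0.5187 0.1158 0.0673]
-30 [0.4052 0.1417 0.0383]
stop x -42.0
stop x -39.5
```

```bash
python3 go.py .504 -.236 .2
```

```text
t 1.6167 pos [0.511 0.099 0.269] units [10.918 -2.17   2.434] maxrows 10.918138899252654 F [-0.279  0.125 -0.194] w 0.07505365890378649
xang -102.41233880021821
```

Call:
apply_moves([
  [[1, -0.2, 0.2], 0],
  [[1, -0.2, 0.2], 0],
  [[1, -0.2, 0.2], 0],
  [[1, -0.2, 0.2], 0],
  [[1, -0.2, 0.2], 0],
])

```text
clock: 2.03
ee_pos: [0.5074, -0.0494, 0.2393]
tool_rot: [[-0.2, -0.98, -0.005], [-0.98, 0.2, -0.008], [0.009, 0.003, -1.0]]
wrist_force: [0.5, -0.1, 0.5]
width: 0.075
```

Call:
apply_moves([
  [[1, -0.2, 0.3], 0],
  [[1, -0.2, 0.3], 0],
  [[1, -0.2, 0.3], 0],
  [[1, -0.2, 0.3], 0],
  [[1, -0.2, 0.2], 0],
])

```text
clock: 2.45
ee_pos: [0.5064, -0.2019, 0.197]
tool_rot: [[-0.189, -0.982, -0.002], [-0.982, 0.189, -0.005], [0.006, 0.001, -1.0]]
wrist_force: [0.8, 0.5, 0.8]
width: 0.075
```

Call:
apply_moves([
  [[0.5, -0.1, 0], 0],
  [[0, 0, 0], 0],
])

```text
clock: 2.62
ee_pos: [0.5054, -0.2191, 0.1945]
tool_rot: [[-0.191, -0.982, -0.006], [-0.982, 0.191, -0.005], [0.006, 0.005, -1.0]]
wrist_force: [-0.4, 0.1, -0.1]
width: 0.0755
```

```bash
python3 go.py .504 -.236 .02; python3 - <<'E'
from h import *
import pickle
c=cam("wrist");im=bot.snapshot("wrist")[:,:,::-1];pickle.dump(c,open("w2.pkl","wb"))
cv2.imwrite("pics/w2.png",im)
E
```

```text
t 2.6167 pos [ 0.505 -0.219  0.194] units [ 0.528 -0.089  5.819] maxrows 5.818597523340014 F [-0.439  0.071 -0.061] w 0.07549685567114597
xang -100.9907658363414
```

View pics/w2.png

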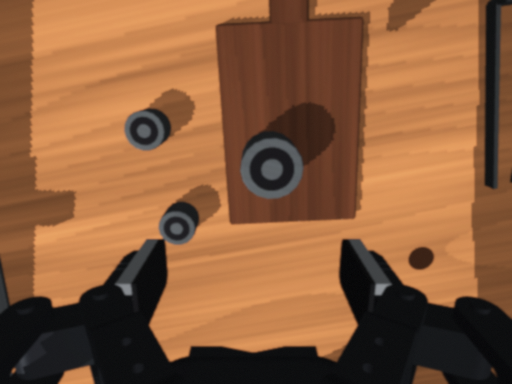

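```bash
python3 - <<'E'
from h import *
import pickle
W=pickle.load(open("w2.pkl","rb"))
print(at_z(W,(272,166.5),.056), "diam",np.linalg.norm(at_z(W,(241,167),.056)-at_z(W,(302.5,167),.056)))
p=at_z(W,(272,166.5),.056)
s=bot.observe();print(s["tool_rot"].T@(np.r_[p[:2],.018]-s["ee_pos"])/.03)
E
```

```text
[ 0.50711767 -0.23737192  0.056     ] diam 0.05199742517736427
[ 0.59302883 -0.20610586  5.87889987]
```

Call:
apply_moves([
  [[0.5, -0.15, 0.8], 0.4],
  [[0.05, 0, 1], 0],
  [[0, 0, 1], 0],
  [[0, 0, 0.5], 0],
  [[0, 0, 0], 0],
])

```text
clock: 3.08
ee_pos: [0.5098, -0.2279, 0.0949]
tool_rot: [[-0.218, -0.976, 0.002], [-0.976, 0.218, -0.003], [0.003, -0.003, -1.0]]
wrist_force: [0.4, 0.3, -0.9]
width: 0.0752
```

```bash
python3 go.py .5065 -.237 .018; python3 - <<'E'
from h import *
im=bot.snapshot("wrist")[:,:,::-1]
cv2.imwrite("pics/w3.png",im)
p=np.array([.5065,-.237,.056]);print(proj(cam("wrist"),p))
E
```

```text
t 3.0833 pos [ 0.51  -0.228  0.095] units [0.313 0.047 2.563] maxrows 2.5632664766660556 F [ 0.368  0.337 -0.948] w 0.07520758504705315
xang -102.61923243793788
[[268.27402776 218.76769074]]
```

View pics/w3.png

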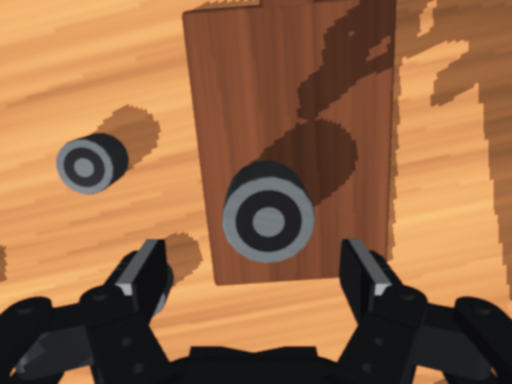

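Call:
apply_moves([
  [[0.35, 0.04, 0.2], 0],
  [[0, 0, 0.7], 0],
  [[0, 0, 0.7], 0],
  [[0, 0, 0.6], 0],
  [[0, 0, 0.2], 0],
])

```text
clock: 3.55
ee_pos: [0.5138, -0.2374, 0.0329]
tool_rot: [[-0.211, -0.977, 0.02], [-0.977, 0.211, -0.008], [0.004, -0.021, -1.0]]
wrist_force: [-0.0, -0.1, -0.4]
width: 0.0748
```

```bash
python3 go.py .5065 -.237 .018
```

```text
t 3.55 pos [ 0.514 -0.237  0.033] units [0.035 0.252 0.492] maxrows 0.49202165941849224 F [-0.027 -0.144 -0.378] w 0.07484589928617498
xang -102.17787215623042
```

Call:
apply_moves([
  [[0.03, 0.25, 0.3], 0],
  [[0, 0.03, 0.2], 0],
  [[0, 0, 0], 0],
])

```text
clock: 3.8
ee_pos: [0.5073, -0.2367, 0.02]
tool_rot: [[-0.209, -0.978, 0.023], [-0.978, 0.209, -0.01], [0.005, -0.025, -1.0]]
wrist_force: [-0.5, -0.1, -0.4]
width: 0.075
```

```bash
python3 go.py .5065 -.237 .018
```

```text
t 3.8 pos [ 0.507 -0.237  0.02 ] units [0.014 0.026 0.065] maxrows 0.06522571238349313 F [-0.474 -0.121 -0.435] w 0.07495129621694854
xang -102.07509184010283
```

Close on it.

Call:
apply_moves([
  [[0, 0, 0], 0],
  [[0, 0, 0], 0],
  [[0, 0, 0], 0],
  [[0, 0, 0], 0],
  [[0, 0, 0], 0],
], gripper=45, newtons=50)

```text
clock: 4.22
ee_pos: [0.509, -0.2364, 0.0228]
tool_rot: [[-0.209, -0.978, 0.026], [-0.978, 0.209, -0.009], [0.004, -0.027, -1.0]]
wrist_force: [-0.2, -1.1, -4.6]
width: 0.0533
```

Call:
apply_moves([
  [[0, 0, -0.5], 0],
  [[0, 0, -1], 0],
  [[0, 0, -1], 0],
  [[0, 0, -1], 0],
  [[0, 0, -1], 0],
])

```text
clock: 4.63
ee_pos: [0.4989, -0.2331, 0.1485]
tool_rot: [[-0.21, -0.978, 0.002], [-0.978, 0.21, -0.001], [0.001, -0.002, -1.0]]
wrist_force: [1.1, -0.5, -4.9]
width: 0.0526
```

```bash
python3 go.py .602 .097 .2; python3 - <<'E'
from h import *
im=bot.snapshot("wrist")[:,:,::-1]
cv2.imwrite("pics/w4.png",im)
E
```

```text
t 4.6333 pos [ 0.499 -0.233  0.149] units [-11.478  -1.049  -1.723] maxrows 11.47794197622725 F [ 1.148 -0.459 -4.873] w 0.05260867955630611
xang -102.14528069229962
```

View pics/w4.png

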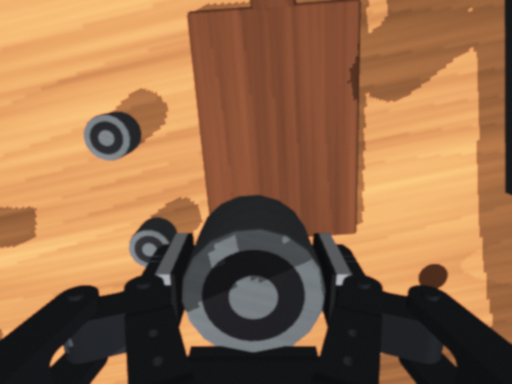

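Call:
apply_moves([
  [[-0.6, -0.06, -0.5], 0],
  [[-1, -0.09, -0.5], 0],
  [[-1, -0.09, -0.4], 0],
  [[-1, -0.09, -0.3], 0],
  [[-1, -0.09, 0], 0],
])

```text
clock: 5.1
ee_pos: [0.5423, -0.1024, 0.2111]
tool_rot: [[-0.22, -0.975, 0.013], [-0.976, 0.22, -0.005], [0.002, -0.014, -1.0]]
wrist_force: [1.3, 0.4, -5.0]
width: 0.0526
```

Call:
apply_moves([
  [[-1, -0.1, 0], 0],
  [[-1, -0.1, 0], 0],
  [[-1, -0.1, 0], 0],
  [[-1, -0.1, 0], 0],
  [[-1, -0.1, 0], 0],
])

```text
clock: 5.52
ee_pos: [0.5907, 0.0486, 0.2089]
tool_rot: [[-0.22, -0.975, 0.011], [-0.975, 0.22, -0.004], [0.001, -0.012, -1.0]]
wrist_force: [1.5, -1.3, -3.9]
width: 0.0529
```

```bash
python3 go.py .602 .097 .125
```

```text
t 5.5167 pos [0.591 0.049 0.209] units [-1.66   0.02   2.795] maxrows 2.7953756277136392 F [ 1.477 -1.276 -3.909] w 0.05294411793962051
xang -102.72114301847317
```

Call:
apply_moves([
  [[-0.8, 0, 0.3], 0],
  [[-0.7, 0, 0.6], 0],
  [[0, 0, 0.6], 0],
  [[0, 0, 0.4], 0],
  [[0, 0, 0], 0],
])

```text
clock: 5.93
ee_pos: [0.6015, 0.1018, 0.1446]
tool_rot: [[-0.214, -0.977, 0.006], [-0.977, 0.214, -0.003], [0.002, -0.007, -1.0]]
wrist_force: [-1.2, -1.2, -6.0]
width: 0.0527
```

```bash
python3 go.py .602 .097 .115; python3 - <<'E'
from fit2 import *
s=bot.observe();print("esc of TCP",esc(s["ee_pos"]))
T=bot.snapshot("side");cv2.imwrite("pics/s5.png",cv2.resize(T[190:340,150:380],None,fx=3.4,fy=3.4)[:,:,::-1])
cv2.imwrite("pics/w5.png",bot.snapshot("wrist")[:,:,::-1])
E
```

```text
t 5.9333 pos [0.602 0.102 0.145] units [ 0.151 -0.043  0.986] maxrows 0.986136446956093 F [-1.229 -1.208 -6.031] w 0.052687896203571206
xang -102.34264389139143
esc of TCP [-250.08749718   -4.85276741   54.67718769]
```

View pics/s5.png

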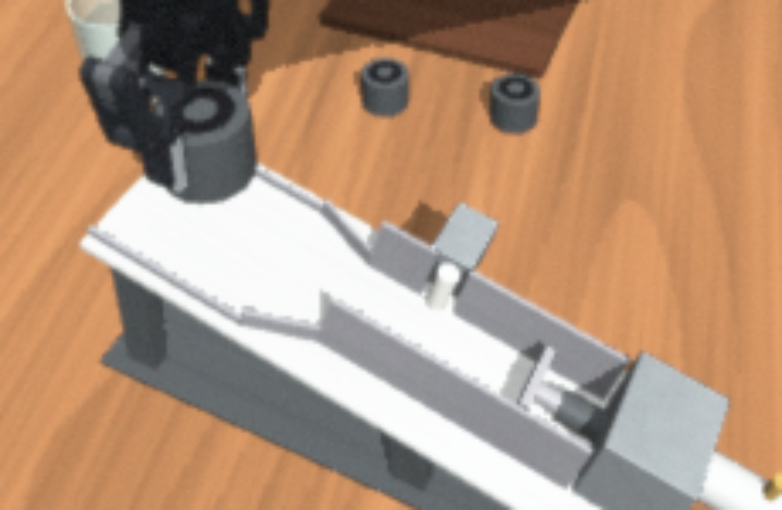

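View pics/w5.png

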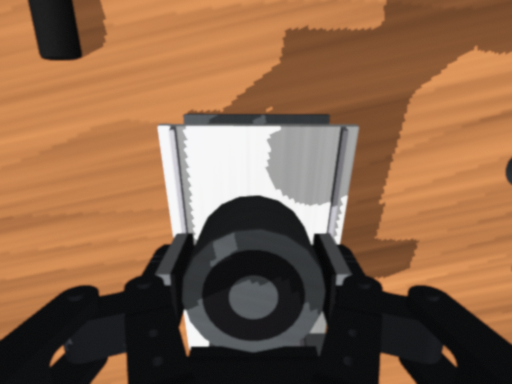

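Call:
apply_moves([
  [[0.15, -0.04, 0.3], 0],
  [[0, 0, 0.4], 0],
  [[0, 0, 0.2], 0],
  [[0, 0, 0], 0],
])

```text
clock: 6.37
ee_pos: [0.605, 0.0937, 0.123]
tool_rot: [[-0.218, -0.976, 0.017], [-0.976, 0.218, -0.001], [-0.002, -0.016, -1.0]]
wrist_force: [-0.2, 0.3, -5.8]
width: 0.0526
```

Call:
apply_moves([
  [[0, 0, 0.1], 0],
  [[0, 0, 0.1], 0],
])

```text
clock: 6.53
ee_pos: [0.6054, 0.093, 0.1174]
tool_rot: [[-0.219, -0.976, 0.018], [-0.976, 0.219, -0.001], [-0.003, -0.018, -1.0]]
wrist_force: [1.7, 0.3, -4.0]
width: 0.0529
```

```bash
python3 go.py .602 .097 .108
```

```text
t 6.5333 pos [0.605 0.093 0.117] units [-0.105  0.146  0.312] maxrows 0.31207114512167217 F [ 1.704  0.317 -4.04 ] w 0.05286619154741367
xang -102.62361425008947
```

Call:
apply_moves([
  [[-0.1, 0.1, 0.07], 0],
  [[0, 0, 0.07], 0],
])

```text
clock: 6.7
ee_pos: [0.6032, 0.0966, 0.1131]
tool_rot: [[-0.219, -0.976, 0.018], [-0.976, 0.219, -0.001], [-0.003, -0.018, -1.0]]
wrist_force: [-0.4, -0.8, -4.0]
width: 0.053
```

Call:
apply_moves([
  [[0, 0, 0.07], 0],
  [[0, 0, 0], 0],
])

```text
clock: 6.87
ee_pos: [0.603, 0.097, 0.1104]
tool_rot: [[-0.219, -0.976, 0.018], [-0.976, 0.219, -0.001], [-0.003, -0.018, -1.0]]
wrist_force: [-0.2, -0.1, -5.7]
width: 0.0528
```

Call:
apply_moves([
  [[0, 0, 0.07], 0],
  [[0, 0, 0.0], 0],
])

```text
clock: 7.03
ee_pos: [0.6032, 0.0973, 0.1084]
tool_rot: [[-0.218, -0.976, 0.019], [-0.976, 0.218, -0.001], [-0.003, -0.018, -1.0]]
wrist_force: [0.2, 0.4, -5.2]
width: 0.0526
```

Call:
apply_moves([
  [[0, 0, 0.07], 0],
  [[0, 0, 0.0], 0],
])

```text
clock: 7.2
ee_pos: [0.6033, 0.0974, 0.1062]
tool_rot: [[-0.218, -0.976, 0.019], [-0.976, 0.218, -0.001], [-0.003, -0.019, -1.0]]
wrist_force: [-0.3, 0.6, -5.5]
width: 0.0528
```

Call:
apply_moves([
  [[0, 0, 0.07], 0],
  [[0, 0, 0.0], 0],
])

```text
clock: 7.37
ee_pos: [0.6038, 0.0974, 0.1048]
tool_rot: [[-0.218, -0.976, 0.02], [-0.976, 0.218, -0.001], [-0.004, -0.02, -1.0]]
wrist_force: [0.1, -0.5, -3.5]
width: 0.053
```

Call:
apply_moves([
  [[0, 0, 0.07], 0],
  [[0, 0, 0.0], 0],
])

```text
clock: 7.53
ee_pos: [0.6041, 0.0974, 0.1048]
tool_rot: [[-0.218, -0.976, 0.022], [-0.976, 0.218, -0.001], [-0.004, -0.021, -1.0]]
wrist_force: [-0.3, 0.8, -3.7]
width: 0.0528
```

Call:
apply_moves([
  [[0, 0, 0.07], 0],
  [[0, 0, 0.07], 0],
  [[0, 0, 0], 0],
], gripper=45, newtons=20)

```text
clock: 7.78
ee_pos: [0.6043, 0.0974, 0.1049]
tool_rot: [[-0.217, -0.976, 0.024], [-0.976, 0.217, -0.001], [-0.005, -0.024, -1.0]]
wrist_force: [0.6, -0.9, -4.2]
width: 0.0528
```

```bash
python3 go.py .602 .097 .108;python3 - <<'E'
from h import *
T=bot.snapshot("side");cv2.imwrite("pics/s6.png",cv2.resize(T[190:340,150:380],None,fx=3.4,fy=3.4)[:,:,::-1])
E
```

```text
t 7.7833 pos [0.604 0.097 0.105] units [ 0.03   0.071 -0.106] maxrows 0.1062004914955324 F [ 0.615 -0.883 -4.173] w 0.05276462311992305
xang -102.51143370292189
```

View pics/s6.png

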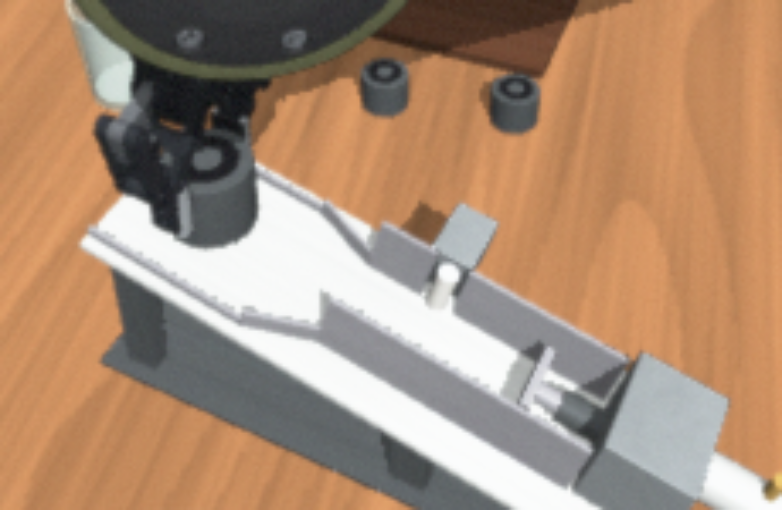

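Call:
apply_moves([
  [[0, 0, 0.2], 0],
  [[0, 0, 0], 0],
])

```text
clock: 8.0
ee_pos: [0.6049, 0.0977, 0.1052]
tool_rot: [[-0.215, -0.976, 0.028], [-0.977, 0.215, -0.001], [-0.005, -0.028, -1.0]]
wrist_force: [0.5, -0.7, -6.0]
width: 0.053
```

```bash
python3 - <<'E'
from h import *
s=bot.observe();print({k:np.round(v,3) for k,v in s.items()})
E
```

```text
{'clock': np.float64(8.0), 'joints': array([ 0.495,  0.07 , -0.119,  0.015, -1.357,  0.856]), 'qvel': array([ 0.004, -0.02 ,  0.024,  0.003, -0.034,  0.001]), 'tau': array([ 9.4000e-02, -4.1543e+01,  3.7512e+01,  8.0000e+00, -3.1100e-01,
       -4.0000e-03]), 'ee_pos': array([0.605, 0.098, 0.105]), 'tool_rot': array([[-0.215, -0.976,  0.028],
       [-0.977,  0.215, -0.001],
       [-0.005, -0.028, -1.   ]]), 'wrist_force': array([ 0.526, -0.678, -6.006]), 'moment': array([0.047, 0.025, 0.009]), 'width': np.float64(0.053)}
```

Call:
apply_moves([
  [[0, 0.05, 0.2], 0],
  [[0, 0, 0.2], 0],
])

```text
clock: 8.17
ee_pos: [0.6055, 0.0978, 0.1037]
tool_rot: [[-0.213, -0.976, 0.037], [-0.977, 0.213, -0.002], [-0.006, -0.037, -0.999]]
wrist_force: [-29.9, 3.8, 37.7]
width: 0.0526
```

```bash
python3 - <<'E'
from h import *
s=bot.observe();print({k:np.round(v,3) for k,v in s.items()})
E
```

```text
{'clock': np.float64(8.167), 'joints': array([ 0.498,  0.065, -0.13 ,  0.02 , -1.345,  0.854]), 'qvel': array([ 0.008, -0.017, -0.028,  0.021,  0.031,  0.001]), 'tau': array([ -5.167, -16.838,  24.52 ,   5.972,   7.922,   0.07 ]), 'ee_pos': array([0.606, 0.098, 0.104]), 'tool_rot': array([[-0.213, -0.976,  0.037],
       [-0.977,  0.213, -0.002],
       [-0.006, -0.037, -0.999]]), 'wrist_force': array([-29.92 ,   3.815,  37.693]), 'moment': array([ 1.072,  9.767, -0.088]), 'width': np.float64(0.053)}
```

Call:
apply_moves([
  [[0, 0, 0], 0],
  [[0, 0, -0.03], 0],
])

```text
clock: 8.33
ee_pos: [0.6058, 0.0983, 0.1064]
tool_rot: [[-0.213, -0.976, 0.04], [-0.977, 0.213, -0.001], [-0.008, -0.039, -0.999]]
wrist_force: [0.1, 0.3, -5.3]
width: 0.0526
```

Now release, opening moderately.

Call:
apply_moves([
  [[0, 0, 0], 0],
  [[0, 0, 0], 0],
  [[0, 0, 0], 0],
], gripper=66)

```text
clock: 8.58
ee_pos: [0.6069, 0.0981, 0.1058]
tool_rot: [[-0.213, -0.976, 0.042], [-0.977, 0.213, -0.001], [-0.008, -0.042, -0.999]]
wrist_force: [0.4, 0.1, 0.3]
width: 0.0658
```

```bash
python3 go.py .602 .097 .108;python3 - <<'E'
from h import *
T=bot.snapshot("side");cv2.imwrite("pics/s7.png",cv2.resize(T[190:340,150:380],None,fx=3.4,fy=3.4)[:,:,::-1])
cv2.imwrite("pics/w7.png",bot.snapshot("wrist")[:,:,::-1])
E
```

```text
t 8.5833 pos [0.607 0.098 0.106] units [ 0.07   0.147 -0.081] maxrows 0.14714583602974737 F [0.413 0.106 0.279] w 0.06584691302437638
xang -102.29402912001115
```

View pics/s7.png

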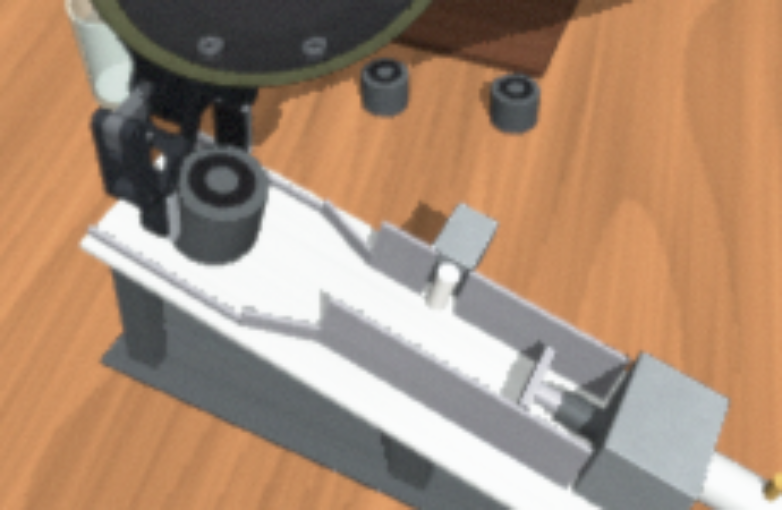

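View pics/w7.png

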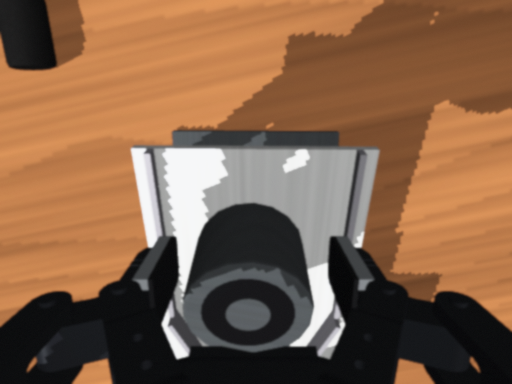

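Call:
apply_moves([
  [[0, 0, -0.4], 0],
  [[0, 0, -0.8], 0],
  [[0, 0, -0.8], 0],
  [[0, 0, -0.5], 0],
  [[0, 0, 0], 0],
])

```text
clock: 9.1
ee_pos: [0.6031, 0.097, 0.1845]
tool_rot: [[-0.214, -0.976, 0.039], [-0.977, 0.214, -0.004], [-0.005, -0.039, -0.999]]
wrist_force: [0.4, 1.1, 0.1]
width: 0.0659
```

```bash
python3 - <<'E'
from fit2 import *
import pickle
print(bot.observe()["tool_rot"].round(3), esc(bot.observe()["ee_pos"]))
c=cam("wrist");im=bot.snapshot("wrist")[:,:,::-1];pickle.dump(c,open("w8.pkl","wb"))
cv2.imwrite("pics/w8.png",im)
T=bot.snapshot("side");cv2.imwrite("pics/s8.png",cv2.resize(T[190:340,150:380],None,fx=3.4,fy=3.4)[:,:,::-1])
E
```

```text
[[-0.214 -0.976  0.039]
 [-0.977  0.214 -0.004]
 [-0.005 -0.039 -0.999]] [-262.30009454   -0.51612863   92.77740026]
```

View pics/s8.png

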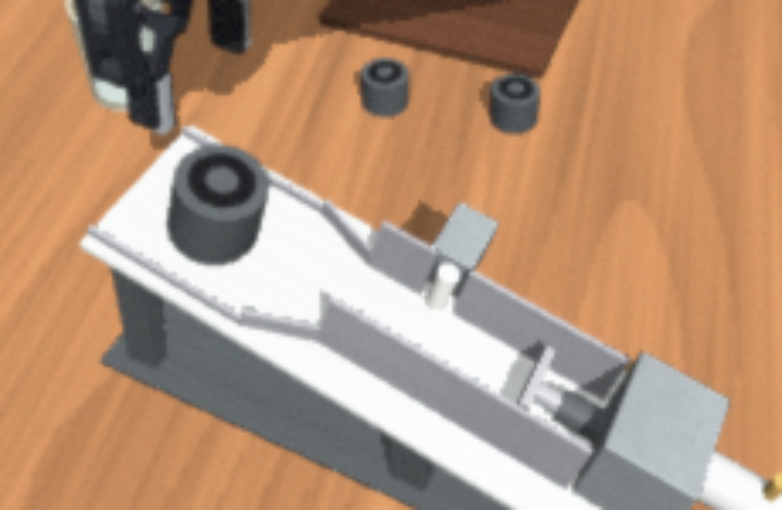

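View pics/w8.png

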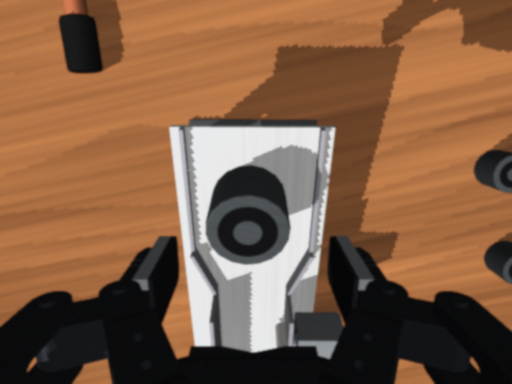

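```bash
python3 - <<'E'
from fit2 import *
import pickle
W=pickle.load(open("w8.pkl","rb"))
np.set_printoptions(precision=2,suppress=True)
def onplane(uv,z):
    o,d=ray(W,uv);n=Re[:,2];return esc(o+d*((z/1000-(o-te)@n)/(d@n)))
print("plug axis",onplane((247.5,232.5),44))
for uv,z in(((186,127),6),((322,127),6),((170,127),0),((335,127),0),((194,250),6),((316,250),6)):print(uv,onplane(uv,z))
s=bot.observe()
for P in((-310,0,45),(-290,0,45)):
    print(P,wor(*P),s["tool_rot"].T@(wor(*P)-s["ee_pos"])/.03)
E
```

```text
plug axis [-235.59   -3.38   44.  ]
(186, 127) [-290.83  -43.95    6.  ]
(322, 127) [-291.81   43.72    6.  ]
(170, 127) [-288.69  -55.84    0.  ]
(335, 127) [-289.91   53.55    0.  ]
(194, 250) [-190.51  -46.06    6.  ]
(316, 250) [-191.88   49.46    6.  ]
(-310, 0, 45) [0.66 0.08 0.15] [ 0.04 -1.92  1.12]
(-290, 0, 45) [0.64 0.09 0.14] [ 0.03 -1.27  1.26]
```

Call:
apply_moves([
  [[0.05, -0.9, 0], 0],
  [[0, -0.9, 0], 0],
  [[0, -0.3, 0], 0],
  [[0, 0, 0], 0],
], gripper=0)

```text
clock: 9.53
ee_pos: [0.6632, 0.0818, 0.1786]
tool_rot: [[-0.212, -0.977, 0.029], [-0.977, 0.212, -0.004], [-0.002, -0.03, -1.0]]
wrist_force: [-0.2, 0.9, 0.0]
width: 0.0177
```

```bash
cat > e.py <<'E'
from fit2 import *
import sys
np.set_printoptions(precision=3,suppress=True)
s=bot.observe()
print("t",round(s["clock"],2),"esc",esc(s["ee_pos"]),"Fesc",Re.T@s["wrist_force"],"w",s["width"],"tilt",s["tool_rot"][:,2])
print("esc x dir in tool",s["tool_rot"].T@Re[:,0])
if len(sys.argv)>3:
    P=[float(v) for v in sys.argv[1:4]];print("units",s["tool_rot"].T@(wor(*P)-s["ee_pos"])/.03)
E
python3 e.py -305 -2 18
```

```text
t 9.53 esc [-320.982    0.891   72.115] Fesc [ 0.335 -0.801  0.126] w 0.01768786668848481 tilt [ 0.029 -0.004 -1.   ]
esc x dir in tool [-0.01   0.977  0.213]
units [-0.094  0.135  1.876]
```

Call:
apply_moves([
  [[-0.09, 0.05, 0.5], 0],
  [[0, 0.05, 0.7], 0],
  [[0, 0, 0.5], 0],
  [[0, 0, 0.2], 0],
  [[0, 0, 0], 0],
])

```text
clock: 9.95
ee_pos: [0.6597, 0.0844, 0.114]
tool_rot: [[-0.214, -0.977, 0.022], [-0.977, 0.214, -0.006], [0.001, -0.023, -1.0]]
wrist_force: [-1.0, 0.6, 0.2]
width: 0.0
```

```bash
python3 e.py -290 -2 18;python3 - <<'E'
from h import *
T=bot.snapshot("side");cv2.imwrite("pics/s9.png",cv2.resize(T[190:340,150:380],None,fx=3.4,fy=3.4)[:,:,::-1])
cv2.imwrite("pics/w9.png",bot.snapshot("wrist")[:,:,::-1])
E
```

```text
t 9.95 esc [-301.446   -0.843   10.391] Fesc [ 1.068 -0.313  0.425] w 8.18826755464466e-06 tilt [ 0.022 -0.006 -1.   ]
esc x dir in tool [-0.009  0.976  0.22 ]
units [-0.042  0.428 -0.164]
```

View pics/s9.png

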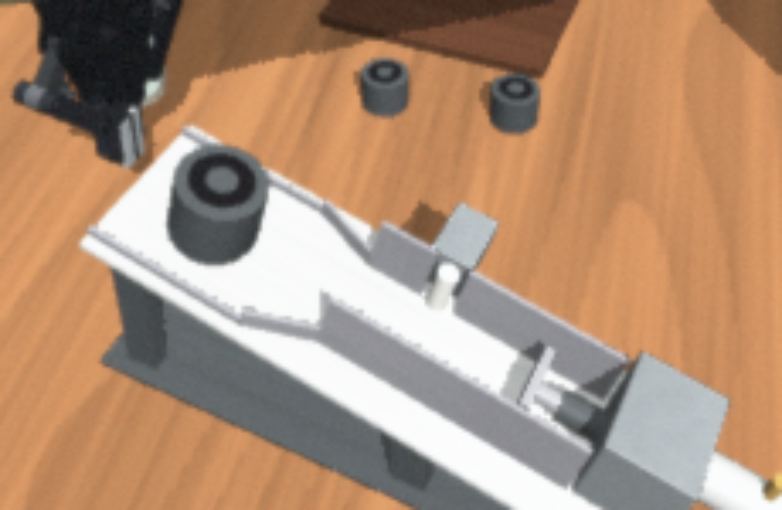

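View pics/w9.png

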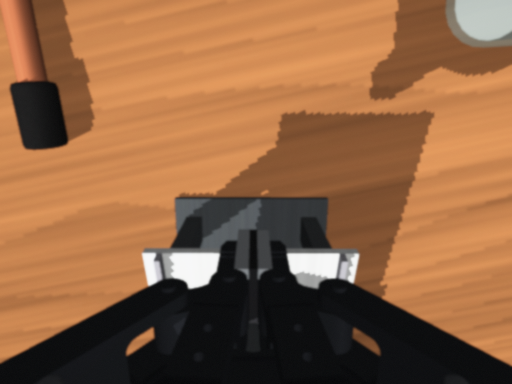

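```bash
python3 - <<'E'
from fit2 import *
np.set_printoptions(precision=1,suppress=True)
t4=lambda U,V:((U+.5)/5+170-.5,(V+.5)/5+100-.5)
w=[(269,196),(308,196),(269,217),(307,217)]
sc=[(388,143),(411,101),(430,160),(446,120)]
for a,b in zip(w,sc):
    p,e=tri(W,a,S,sp(*b));print(esc(p),e*1000)
s=bot.observe()
Sc=cam("side")
for lab,px in(("bottom of knuckle",(40,104)),("knuckle end",(22,92)),("tip",(125,164)),("bar mid",(95,155))):
    u=np.array([(px[0]+.5)/3.4-.5+150,(px[1]+.5)/3.4-.5+190])
    q=least_squares(lambda q:proj(Sc,s["ee_pos"]+s["tool_rot"]@[q[0],q[2] if 0 else 0,q[1]])[0]-u,[-.05,-.05]).x
    print(lab,q*1000)
E
```

```text
[-117.8   39.4   31.7] 4.3301112179472545
[-118.7   77.4   30.6] 1.3597287681608534
[-93.3  40.6  34.3] 5.806214910479778
[-95.1  77.6  32.1] 0.9651533624936004
bottom of knuckle [-53.4 -80.8]
knuckle end [-63.6 -96.7]
tip [3.4 9.9]
bar mid [-20.2 -17.2]
```

Call:
apply_moves([
  [[-0.04, 0.2, -0.25], 0],
  [[0, 0.2, 0], 0],
  [[0, 0, 0], 0],
])

```text
clock: 10.3
ee_pos: [0.6488, 0.0888, 0.1272]
tool_rot: [[-0.214, -0.977, 0.028], [-0.977, 0.214, -0.005], [-0.001, -0.029, -1.0]]
wrist_force: [0.1, 0.6, 0.2]
width: -0.0001
```

```bash
python3 e.py -280 -2 18
```

```text
t 10.3 esc [-293.431   -2.743   26.   ] Fesc [-0.052 -0.589  0.194] w -0.00011297346779364188 tilt [ 0.028 -0.005 -1.   ]
esc x dir in tool [-0.009  0.977  0.214]
units [0.022 0.381 0.356]
```

Call:
apply_moves([
  [[0, 0.2, 0.25], 0],
  [[0, 0.1, 0.05], 0],
  [[0, 0, 0], 0],
])

```text
clock: 10.55
ee_pos: [0.6407, 0.0916, 0.1223]
tool_rot: [[-0.213, -0.977, 0.035], [-0.977, 0.213, -0.003], [-0.005, -0.035, -0.999]]
wrist_force: [0.8, 0.7, 0.1]
width: 0.0
```

```bash
python3 e.py -270 -2 18
```

```text
t 10.55 esc [-283.972   -3.682   23.249] Fesc [-0.607 -0.814 -0.026] w 3.08672445539641e-05 tilt [ 0.035 -0.003 -0.999]
esc x dir in tool [-0.009  0.978  0.208]
units [0.053 0.42  0.268]
```

Call:
apply_moves([
  [[0.05, 0.2, 0.2], 0],
  [[0, 0.2, 0.1], 0],
  [[0, 0.2, 0.05], 0],
])

```text
clock: 10.8
ee_pos: [0.6243, 0.094, 0.1135]
tool_rot: [[-0.213, -0.976, 0.04], [-0.977, 0.213, -0.002], [-0.006, -0.039, -0.999]]
wrist_force: [2.5, 0.2, -0.3]
width: -0.0001
```

```bash
python3 e.py -260 -2 18
```

```text
t 10.8 esc [-265.815   -2.375   18.742] Fesc [-2.263 -0.744 -0.849] w -9.487525261545185e-05 tilt [ 0.04  -0.002 -0.999]
esc x dir in tool [-0.008  0.979  0.204]
units [0.011 0.185 0.064]
```

Call:
apply_moves([
  [[0, 0.3, 0.07], 0],
  [[0, 0.3, 0.07], 0],
  [[0, 0.3, 0.07], 0],
  [[0, 0.3, 0.07], 0],
  [[0, 0.3, 0.07], 0],
])

```text
clock: 11.22
ee_pos: [0.5801, 0.1039, 0.1026]
tool_rot: [[-0.213, -0.976, 0.045], [-0.977, 0.213, -0.002], [-0.008, -0.044, -0.999]]
wrist_force: [0.8, 0.7, -1.3]
width: -0.0001
```

```bash
python3 e.py -200 -2 18; python3 - <<'E'
from h import *
T=bot.snapshot("side");cv2.imwrite("pics/s10.png",cv2.resize(T[190:340,150:380],None,fx=3.4,fy=3.4)[:,:,::-1])
E
```

```text
t 11.22 esc [-219.227   -2.153   19.132] Fesc [-0.327 -0.88  -1.39 ] w -5.393514811207552e-05 tilt [ 0.045 -0.002 -0.999]
esc x dir in tool [-0.008  0.98   0.199]
units [0.001 0.621 0.164]
```

View pics/s10.png

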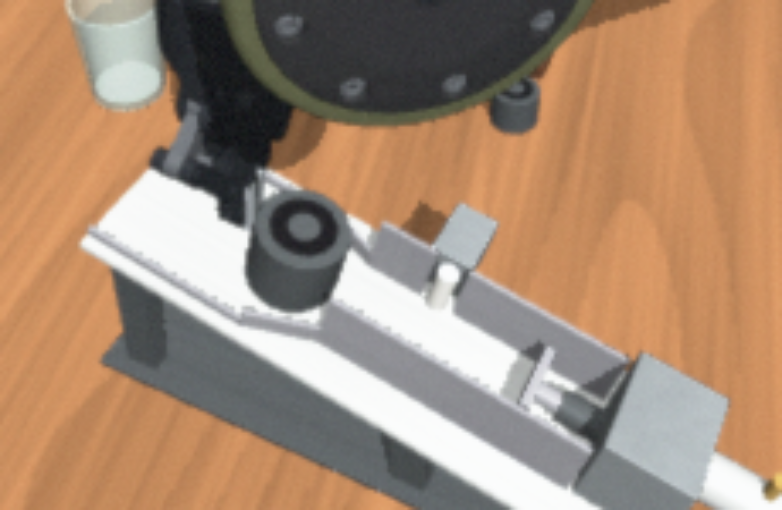

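Call:
apply_moves([
  [[0, 0.25, 0.06], 0],
  [[0, 0.25, 0.06], 0],
  [[0, 0.25, 0.06], 0],
  [[0, 0.25, 0.06], 0],
])

```text
clock: 11.6
ee_pos: [0.5496, 0.1108, 0.0951]
tool_rot: [[-0.213, -0.976, 0.048], [-0.977, 0.213, -0.002], [-0.009, -0.047, -0.999]]
wrist_force: [3.8, -4.4, 1.0]
width: -0.0001
```

```bash
python3 e.py -160 -2 18
```

```text
t 11.6 esc [-187.113   -2.043   19.443] Fesc [-4.772  3.475 -0.146] w -9.297713429747752e-05 tilt [ 0.048 -0.002 -0.999]
esc x dir in tool [-0.007  0.981  0.196]
units [-0.005  0.877  0.224]
```

Call:
apply_moves([
  [[0, 0.2, 0.05], 0],
  [[0, 0.2, 0.05], 0],
  [[0, 0.2, 0.05], 0],
])

```text
clock: 11.85
ee_pos: [0.531, 0.1149, 0.0903]
tool_rot: [[-0.213, -0.976, 0.051], [-0.977, 0.213, -0.001], [-0.009, -0.05, -0.999]]
wrist_force: [2.8, -1.4, 1.2]
width: -0.0001
```

```bash
python3 e.py -160 -2 18; python3 - <<'E'
from h import *
T=bot.snapshot("side");cv2.imwrite("pics/s11.png",cv2.resize(T[190:340,150:380],None,fx=3.4,fy=3.4)[:,:,::-1])
E
```

```text
t 11.85 esc [-167.452   -1.922   19.377] Fesc [-3.207  0.796  0.423] w -9.000629518264113e-05 tilt [ 0.051 -0.001 -0.999]
esc x dir in tool [-0.007  0.981  0.194]
units [-0.004  0.235  0.093]
```

View pics/s11.png

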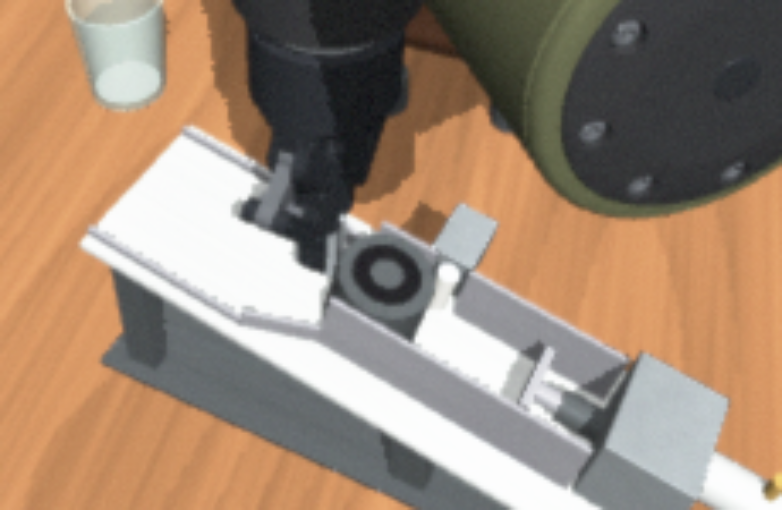

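Call:
apply_moves([
  [[0, 0.12, 0.03], 0],
  [[0, 0.12, 0.03], 0],
  [[0, 0.12, 0.03], 0],
])

```text
clock: 12.15
ee_pos: [0.5197, 0.1179, 0.0873]
tool_rot: [[-0.213, -0.976, 0.052], [-0.977, 0.213, -0.001], [-0.01, -0.051, -0.999]]
wrist_force: [10.3, -2.6, 2.0]
width: 0.0
```

```bash
python3 e.py -150 -2 18
```

```text
t 12.15 esc [-155.362   -2.29    19.246] Fesc [-10.805   0.188  -0.592] w 4.664967959070877e-05 tilt [ 0.052 -0.001 -0.999]
esc x dir in tool [-0.008  0.981  0.192]
units [0.009 0.168 0.075]
```

Call:
apply_moves([
  [[0, 0.12, 0.03], 0],
  [[0, 0.12, 0.03], 0],
  [[0, 0.12, 0.03], 0],
])

```text
clock: 12.4
ee_pos: [0.5168, 0.1189, 0.09]
tool_rot: [[-0.212, -0.974, 0.073], [-0.977, 0.213, -0.002], [-0.013, -0.072, -0.997]]
wrist_force: [13.3, -5.1, 1.0]
width: -0.0
```

```bash
python3 e.py -140 -2 18
```

```text
t 12.4 esc [-153.078   -2.598   22.623] Fesc [-13.933   1.955  -2.486] w -2.324970663523172e-05 tilt [ 0.073 -0.002 -0.997]
esc x dir in tool [-0.007  0.985  0.172]
units [0.019 0.403 0.226]
```

Call:
apply_moves([
  [[0, 0.2, 0.12], 0],
  [[0, 0.2, 0.08], 0],
])

```text
clock: 12.57
ee_pos: [0.5107, 0.1205, 0.0877]
tool_rot: [[-0.213, -0.973, 0.087], [-0.977, 0.214, -0.003], [-0.016, -0.085, -0.996]]
wrist_force: [13.3, -5.0, 3.5]
width: -0.0001
```

```bash
python3 e.py -140 -2 18; python3 - <<'E'
from h import *
T=bot.snapshot("side");cv2.imwrite("pics/s12.png",cv2.resize(T[190:340,150:380],None,fx=3.4,fy=3.4)[:,:,::-1])
E
```

```text
t 12.57 esc [-146.35    -2.874   21.966] Fesc [-14.564   1.927  -0.005] w -7.797802056564777e-05 tilt [ 0.087 -0.003 -0.996]
esc x dir in tool [-0.006  0.987  0.158]
units [0.03  0.188 0.164]
```

View pics/s12.png

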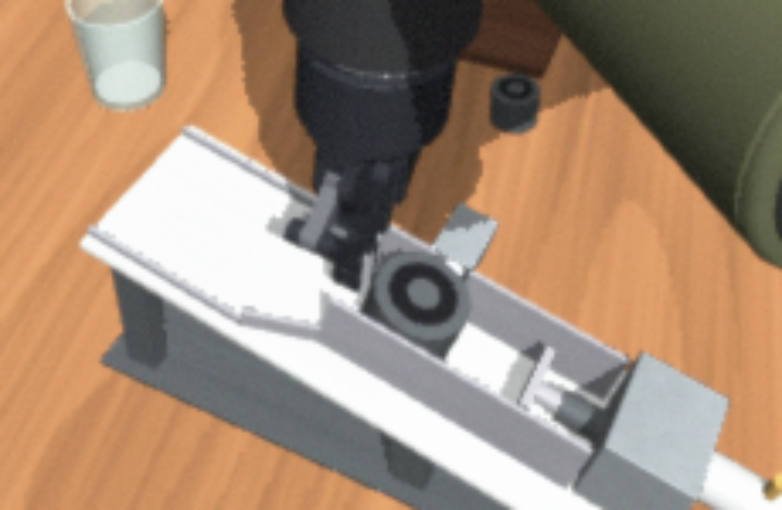

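Call:
apply_moves([
  [[0, 0.15, 0.1], 0],
  [[0, 0.12, 0.06], 0],
])

```text
clock: 12.78
ee_pos: [0.5082, 0.1215, 0.0876]
tool_rot: [[-0.213, -0.972, 0.102], [-0.977, 0.213, -0.003], [-0.018, -0.1, -0.995]]
wrist_force: [12.5, -5.9, 1.3]
width: 0.0005
```

```bash
python3 e.py -140 -2 18
```

```text
t 12.78 esc [-143.794   -3.218   22.453] Fesc [-13.448   2.999  -2.053] w 0.0005113163346773642 tilt [ 0.102 -0.003 -0.995]
esc x dir in tool [-0.006  0.99   0.144]
units [0.043 0.104 0.164]
```

Call:
apply_moves([
  [[0.02, 0.18, 0.2], 0],
  [[0, 0.15, 0.1], 0],
])

```text
clock: 12.95
ee_pos: [0.5054, 0.1223, 0.084]
tool_rot: [[-0.212, -0.97, 0.118], [-0.977, 0.214, -0.004], [-0.022, -0.116, -0.993]]
wrist_force: [12.9, -8.1, 4.1]
width: 0.0001
```

```bash
python3 e.py -135 -2 18
```

```text
t 12.95 esc [-140.07    -3.381   19.688] Fesc [-14.921   4.99    0.465] w 0.00010720016761196371 tilt [ 0.118 -0.004 -0.993]
esc x dir in tool [-0.005  0.992  0.127]
units [0.047 0.161 0.076]
```

Call:
apply_moves([
  [[0.02, 0.15, 0.1], 0],
  [[0, 0.12, 0.05], 0],
])

```text
clock: 13.12
ee_pos: [0.503, 0.1228, 0.0839]
tool_rot: [[-0.212, -0.968, 0.133], [-0.977, 0.214, -0.004], [-0.025, -0.131, -0.991]]
wrist_force: [10.8, -5.7, 1.6]
width: 0.0001
```

```bash
python3 e.py -135 -2 18; python3 - <<'E'
from h import *
T=bot.snapshot("side");cv2.imwrite("pics/s13.png",cv2.resize(T[190:340,150:380],None,fx=3.4,fy=3.4)[:,:,::-1])
E
```

```text
t 13.12 esc [-137.701   -3.359   20.18 ] Fesc [-11.852   3.124  -1.259] w 0.00012562902685140468 tilt [ 0.133 -0.004 -0.991]
esc x dir in tool [-0.005  0.994  0.113]
units [0.047 0.082 0.081]
```

View pics/s13.png

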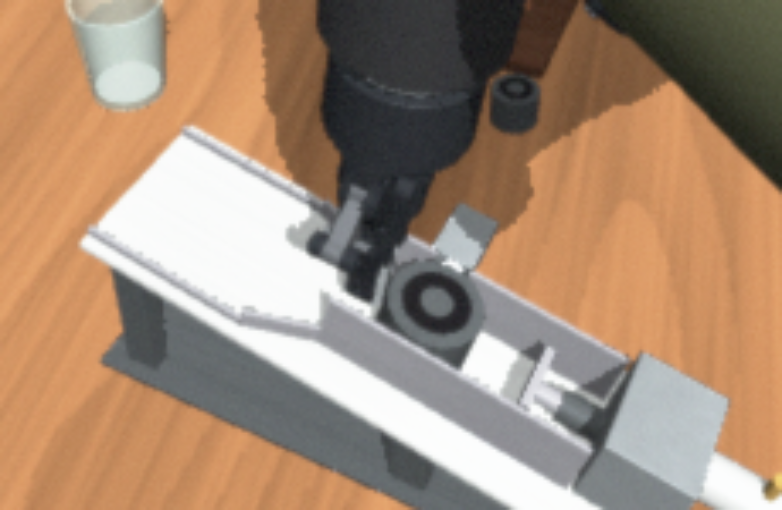

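Call:
apply_moves([
  [[0.02, 0.12, 0.08], 0],
  [[0, 0.1, 0.04], 0],
])

```text
clock: 13.33
ee_pos: [0.5005, 0.1233, 0.0833]
tool_rot: [[-0.212, -0.967, 0.143], [-0.977, 0.214, -0.003], [-0.028, -0.141, -0.99]]
wrist_force: [9.2, -4.5, 0.1]
width: -0.0002
```

```bash
python3 e.py -130 -2 18
```

```text
t 13.33 esc [-135.033   -3.319   20.244] Fesc [-9.726  2.345 -2.284] w -0.0002457836948264828 tilt [ 0.143 -0.003 -0.99 ]
esc x dir in tool [-0.004  0.995  0.103]
units [0.045 0.159 0.09 ]
```

Call:
apply_moves([
  [[0.02, 0.12, 0.08], 0],
  [[0, 0.1, 0.04], 0],
])

```text
clock: 13.5
ee_pos: [0.498, 0.1238, 0.0826]
tool_rot: [[-0.212, -0.965, 0.154], [-0.977, 0.214, -0.003], [-0.03, -0.151, -0.988]]
wrist_force: [7.7, -4.1, 1.3]
width: -0.0002
```

```bash
python3 e.py -130 -2 18; python3 - <<'E'
from h import *
T=bot.snapshot("side");cv2.imwrite("pics/s14.png",cv2.resize(T[190:340,150:380],None,fx=3.4,fy=3.4)[:,:,::-1])
E
```

```text
t 13.5 esc [-132.446   -3.222   20.195] Fesc [-8.468  2.308 -0.732] w -0.00017161958351693862 tilt [ 0.154 -0.003 -0.988]
esc x dir in tool [-0.004  0.996  0.093]
units [0.043 0.075 0.079]
```

View pics/s14.png

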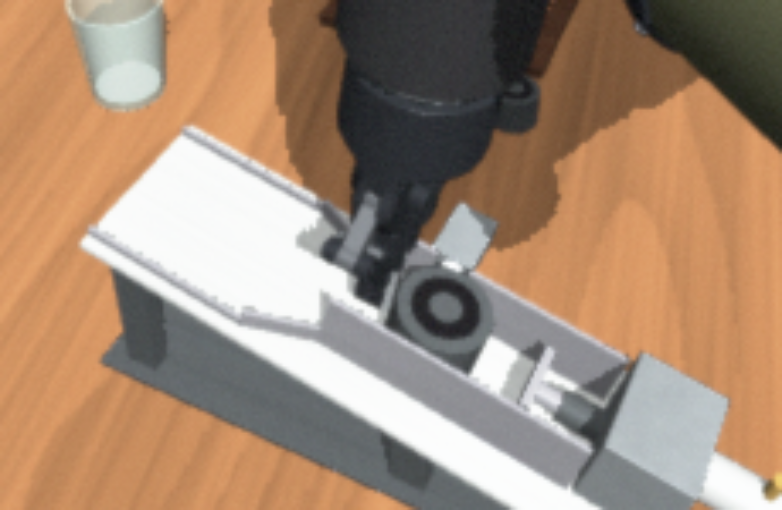

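Call:
apply_moves([
  [[0.02, 0.1, 0.06], 0],
  [[0, 0.08, 0.03], 0],
])

```text
clock: 13.72
ee_pos: [0.4955, 0.1242, 0.082]
tool_rot: [[-0.212, -0.964, 0.161], [-0.977, 0.214, -0.003], [-0.032, -0.158, -0.987]]
wrist_force: [6.5, -4.4, 1.4]
width: 0.0002
```

```bash
python3 e.py -130 -2 18
```

```text
t 13.72 esc [-129.826   -3.059   20.229] Fesc [-7.46   2.879 -0.383] w 0.00020009801034450185 tilt [ 0.161 -0.003 -0.987]
esc x dir in tool [-0.003  0.996  0.086]
units [ 0.038 -0.012  0.072]
```

Call:
apply_moves([
  [[0.02, 0.1, 0.06], 0],
  [[0, 0.08, 0.03], 0],
])

```text
clock: 13.88
ee_pos: [0.4931, 0.1246, 0.0814]
tool_rot: [[-0.212, -0.963, 0.169], [-0.977, 0.214, -0.002], [-0.034, -0.165, -0.986]]
wrist_force: [6.7, -2.9, 1.3]
width: 0.0001
```

```bash
python3 e.py -125 -2 18; python3 - <<'E'
from h import *
T=bot.snapshot("side");cv2.imwrite("pics/s15.png",cv2.resize(T[190:340,150:380],None,fx=3.4,fy=3.4)[:,:,::-1])
E
```

```text
t 13.88 esc [-127.341   -2.912   20.23 ] Fesc [-7.272  1.325 -0.499] w 6.735029221838637e-05 tilt [ 0.169 -0.002 -0.986]
esc x dir in tool [-0.003  0.997  0.078]
units [0.033 0.072 0.079]
```

View pics/s15.png

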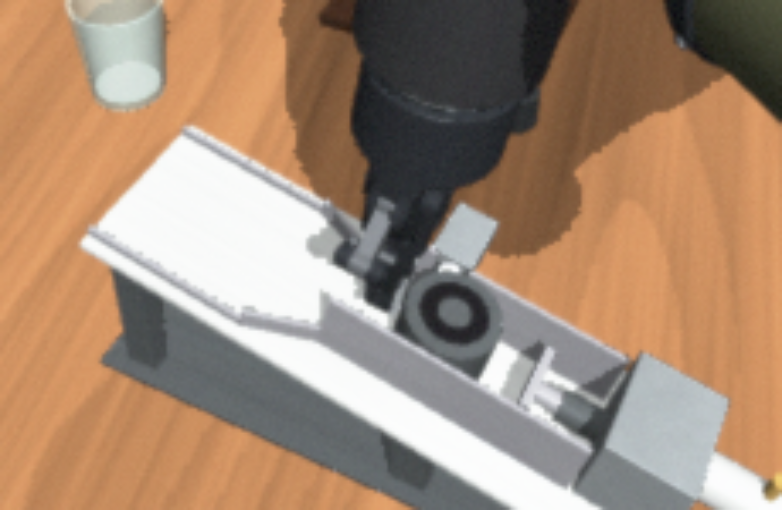

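Call:
apply_moves([
  [[0.02, 0.08, 0.04], 0],
  [[0, 0.08, 0.03], 0],
])

```text
clock: 14.1
ee_pos: [0.4899, 0.1252, 0.0804]
tool_rot: [[-0.212, -0.962, 0.173], [-0.977, 0.215, -0.002], [-0.036, -0.17, -0.985]]
wrist_force: [3.1, -1.4, 3.0]
width: 0.0002
```

```bash
python3 e.py -120 -2 18
```

```text
t 14.1 esc [-123.958   -2.763   20.032] Fesc [-3.946  0.647  2.117] w 0.0001752223339477 tilt [ 0.173 -0.002 -0.985]
esc x dir in tool [-0.002  0.997  0.074]
units [0.028 0.127 0.076]
```

Call:
apply_moves([
  [[0.02, 0.08, 0.04], 0],
  [[0, 0.08, 0.03], 0],
])

```text
clock: 14.27
ee_pos: [0.4864, 0.126, 0.0792]
tool_rot: [[-0.211, -0.961, 0.177], [-0.977, 0.215, -0.001], [-0.037, -0.173, -0.984]]
wrist_force: [4.7, -1.0, 4.9]
width: -0.0001
```

```bash
python3 e.py -120 -2 18
```

```text
t 14.27 esc [-120.188   -2.747   19.724] Fesc [-5.839 -0.092  3.571] w -0.000148988862454181 tilt [ 0.177 -0.001 -0.984]
esc x dir in tool [-0.002  0.998  0.071]
units [0.027 0.002 0.057]
```

Call:
apply_moves([
  [[0, 0.07, 0.02], 0],
  [[0, 0.07, 0.02], 0],
])

```text
clock: 14.43
ee_pos: [0.4829, 0.127, 0.0783]
tool_rot: [[-0.211, -0.961, 0.179], [-0.977, 0.214, -0.001], [-0.038, -0.175, -0.984]]
wrist_force: [3.9, -2.4, 5.1]
width: -0.0002
```

```bash
python3 e.py -120 -2 18;python3 - <<'E'
from h import *
T=bot.snapshot("side");cv2.imwrite("pics/s16.png",cv2.resize(T[240:325,240:370],None,fx=6,fy=6,interpolation=cv2.INTER_CUBIC)[:,:,::-1])
E
```

```text
t 14.43 esc [-116.419   -2.947   19.748] Fesc [-5.4    1.503  3.89 ] w -0.00015586768545039741 tilt [ 0.179 -0.001 -0.984]
esc x dir in tool [-0.002  0.998  0.068]
units [ 0.034 -0.123  0.049]
```

View pics/s16.png

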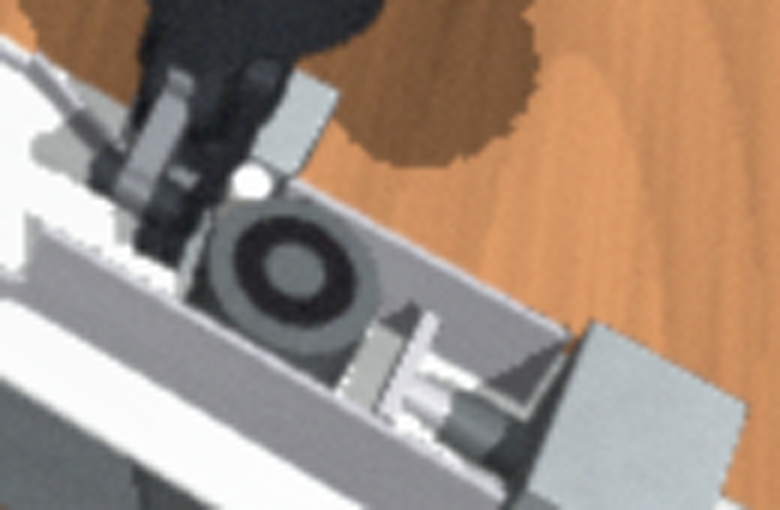

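Call:
apply_moves([
  [[0, 0.06, 0.02], 0],
  [[0, 0.06, 0.02], 0],
])

```text
clock: 14.65
ee_pos: [0.4799, 0.1279, 0.0774]
tool_rot: [[-0.211, -0.961, 0.181], [-0.977, 0.214, -0.0], [-0.038, -0.177, -0.983]]
wrist_force: [4.5, -2.3, 5.1]
width: -0.0
```

```bash
python3 e.py
```

```text
t 14.65 esc [-113.176   -3.245   19.582] Fesc [-6.003  1.203  3.708] w -3.930490930433412e-05 tilt [ 0.181 -0.    -0.983]
esc x dir in tool [-0.003  0.998  0.067]
```

Call:
apply_moves([
  [[0, 0.06, 0.02], 0],
])

```text
clock: 14.73
ee_pos: [0.4787, 0.1284, 0.0771]
tool_rot: [[-0.211, -0.96, 0.182], [-0.977, 0.214, -0.0], [-0.039, -0.178, -0.983]]
wrist_force: [4.0, -2.3, 6.0]
width: 0.0003
```

```bash
python3 e.py
```

```text
t 14.73 esc [-111.788   -3.368   19.617] Fesc [-5.771  1.303  4.795] w 0.00025701836961892555 tilt [ 0.182 -0.    -0.983]
esc x dir in tool [-0.003  0.998  0.065]
```

Call:
apply_moves([
  [[0, 0.06, 0.02], 0],
])

```text
clock: 14.82
ee_pos: [0.4773, 0.1288, 0.0767]
tool_rot: [[-0.21, -0.96, 0.184], [-0.977, 0.214, -0.0], [-0.039, -0.179, -0.983]]
wrist_force: [3.1, -1.7, 6.6]
width: 0.0001
```

```bash
python3 e.py
```

```text
t 14.82 esc [-110.378   -3.457   19.604] Fesc [-4.924  0.989  5.613] w 7.81054620446088e-05 tilt [ 0.184 -0.    -0.983]
esc x dir in tool [-0.003  0.998  0.064]
```

Call:
apply_moves([
  [[0, 0.05, 0], 0],
])

```text
clock: 14.9
ee_pos: [0.4758, 0.1291, 0.0764]
tool_rot: [[-0.21, -0.96, 0.184], [-0.977, 0.214, -0.0], [-0.039, -0.179, -0.983]]
wrist_force: [2.7, -0.2, 2.7]
width: 0.0002
```

```bash
python3 e.py
```

```text
t 14.9 esc [-108.726   -3.441   19.698] Fesc [-3.288 -0.42   1.945] w 0.00018731833309523644 tilt [ 0.184 -0.    -0.983]
esc x dir in tool [-0.003  0.998  0.064]
```

Call:
apply_moves([
  [[0, 0.05, 0], 0],
])

```text
clock: 14.98
ee_pos: [0.474, 0.1295, 0.0759]
tool_rot: [[-0.21, -0.96, 0.183], [-0.977, 0.214, -0.0], [-0.039, -0.179, -0.983]]
wrist_force: [3.2, -1.0, 3.9]
width: -0.0003
```

```bash
python3 e.py
```

```text
t 14.98 esc [-106.874   -3.428   19.631] Fesc [-4.195  0.254  2.971] w -0.0003294296392316411 tilt [ 0.183 -0.    -0.983]
esc x dir in tool [-0.003  0.998  0.065]
```

Call:
apply_moves([
  [[0, 0.05, 0], 0],
])

```text
clock: 15.07
ee_pos: [0.4723, 0.1299, 0.0755]
tool_rot: [[-0.21, -0.96, 0.183], [-0.977, 0.214, -0.0], [-0.039, -0.179, -0.983]]
wrist_force: [2.7, -1.1, 3.2]
width: 0.0001
```

```bash
python3 e.py
```

```text
t 15.07 esc [-105.095   -3.465   19.629] Fesc [-3.598  0.444  2.359] w 0.00014685036808849986 tilt [ 0.183 -0.    -0.983]
esc x dir in tool [-0.003  0.998  0.065]
```

```bash
python3 - <<'E'
from h import *
T=bot.snapshot("side");cv2.imwrite("pics/s17.png",cv2.resize(T[240:325,240:370],None,fx=6,fy=6,interpolation=cv2.INTER_CUBIC)[:,:,::-1])
E
```

```text
(no output)
```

View pics/s17.png

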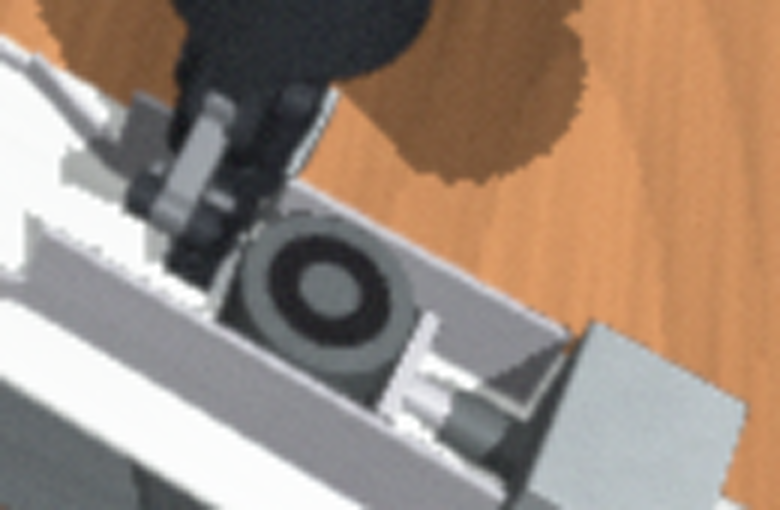

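Call:
apply_moves([
  [[0, 0.04, 0], 0],
])

```text
clock: 15.2
ee_pos: [0.4709, 0.1302, 0.0751]
tool_rot: [[-0.21, -0.96, 0.183], [-0.977, 0.214, -0.0], [-0.039, -0.178, -0.983]]
wrist_force: [5.2, -2.0, 3.2]
width: -0.0004
```

```bash
python3 e.py
```

```text
t 15.2 esc [-103.569   -3.466   19.576] Fesc [-6.081  0.791  1.746] w -0.00039639552266614546 tilt [ 0.183 -0.    -0.983]
esc x dir in tool [-0.003  0.998  0.065]
```

Call:
apply_moves([
  [[0, 0.04, 0], 0],
])

```text
clock: 15.28
ee_pos: [0.4699, 0.1305, 0.0749]
tool_rot: [[-0.21, -0.96, 0.183], [-0.977, 0.214, -0.0], [-0.039, -0.179, -0.983]]
wrist_force: [5.8, -2.7, 2.1]
width: -0.0003
```

```bash
python3 e.py
```

```text
t 15.28 esc [-102.474   -3.482   19.635] Fesc [-6.587  1.345  0.507] w -0.0002846762656601724 tilt [ 0.183 -0.    -0.983]
esc x dir in tool [-0.003  0.998  0.065]
```

Call:
apply_moves([
  [[0, 0.04, 0], 0],
])

```text
clock: 15.37
ee_pos: [0.469, 0.1307, 0.0747]
tool_rot: [[-0.21, -0.96, 0.184], [-0.977, 0.214, -0.001], [-0.039, -0.18, -0.983]]
wrist_force: [7.2, -2.1, 2.9]
width: -0.0001
```

```bash
python3 e.py
```

```text
t 15.37 esc [-101.554   -3.484   19.729] Fesc [-7.967  0.467  1.054] w -0.0001392842899987728 tilt [ 0.184 -0.001 -0.983]
esc x dir in tool [-0.003  0.998  0.064]
```

Call:
apply_moves([
  [[0, 0.04, 0], 0],
])

```text
clock: 15.45
ee_pos: [0.4682, 0.1309, 0.0746]
tool_rot: [[-0.21, -0.96, 0.185], [-0.977, 0.214, -0.001], [-0.039, -0.181, -0.983]]
wrist_force: [8.2, -2.6, 1.8]
width: -0.0004
```

```bash
python3 e.py;python3 - <<'E'
from h import *
T=bot.snapshot("side");cv2.imwrite("pics/s18.png",cv2.resize(T[240:325,240:370],None,fx=6,fy=6,interpolation=cv2.INTER_CUBIC)[:,:,::-1])
E
python3 e.py
```

```text
t 15.45 esc [-100.787   -3.47    19.823] Fesc [-8.79   0.688 -0.316] w -0.000384097124080849 tilt [ 0.185 -0.001 -0.983]
esc x dir in tool [-0.003  0.998  0.063]
t 15.5 esc [-100.716   -3.457   19.824] Fesc [-8.539 -0.358  0.506] w -0.00029536829001268185 tilt [ 0.185 -0.001 -0.983]
esc x dir in tool [-0.003  0.998  0.062]
```

View pics/s18.png

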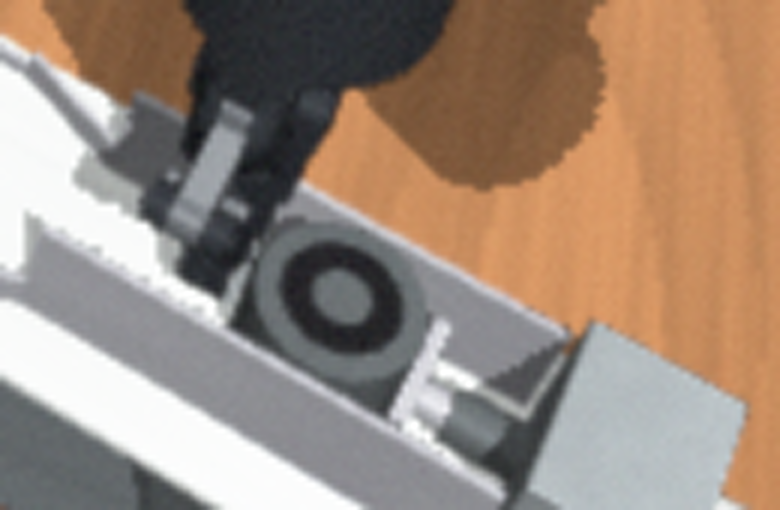

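Call:
apply_moves([
  [[0.02, -0.1, -0.02], 0],
  [[0.02, -0.3, -0.05], 0],
  [[0, -0.4, -0.2], 0],
  [[0, -0.3, -0.6], 0],
  [[0, -0.2, -0.8], 0],
])

```text
clock: 15.92
ee_pos: [0.4908, 0.1189, 0.1198]
tool_rot: [[-0.21, -0.964, 0.162], [-0.977, 0.212, -0.007], [-0.027, -0.16, -0.987]]
wrist_force: [0.3, 0.5, 0.4]
width: 0.0001
```

```bash
python3 e.py;python3 - <<'E'
from h import *
T=bot.snapshot("side");cv2.imwrite("pics/s19.png",cv2.resize(T[240:325,240:370],None,fx=6,fy=6,interpolation=cv2.INTER_CUBIC)[:,:,::-1])
E
python3 e.py
```

```text
t 15.92 esc [-135.609    3.131   57.671] Fesc [-0.237 -0.568  0.387] w 6.442531235908496e-05 tilt [ 0.162 -0.007 -0.987]
esc x dir in tool [-0.006  0.996  0.084]
t 15.97 esc [-139.192    1.921   63.382] Fesc [-1.187 -0.446  4.285] w 0.00014428268713892939 tilt [ 0.169 -0.005 -0.986]
esc x dir in tool [-0.005  0.997  0.077]
```

View pics/s19.png

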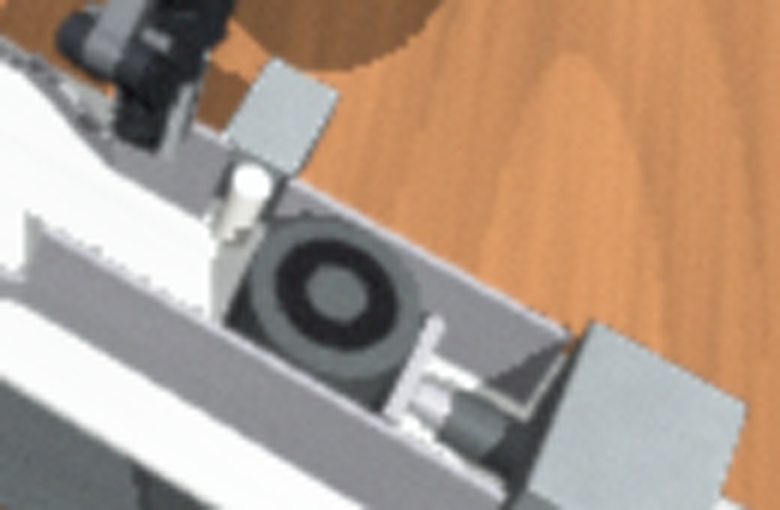

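Call:
apply_moves([
  [[0, -0.2, -0.9], 0],
  [[0, -0.2, -0.9], 0],
  [[0, 0, -0.9], 0],
  [[0, 0, -0.5], 0],
  [[0, 0, 0], 0],
])

```text
clock: 16.38
ee_pos: [0.4869, 0.1164, 0.2216]
tool_rot: [[-0.212, -0.965, 0.154], [-0.977, 0.213, -0.007], [-0.026, -0.152, -0.988]]
wrist_force: [-0.3, -1.2, 0.7]
width: 0.0
```

```bash
python3 e.py;python3 - <<'E'
from h import *
cv2.imwrite("pics/w20.png",cv2.resize(bot.snapshot("wrist")[:,:,::-1],None,fx=1.5,fy=1.5))
T=bot.snapshot("side");cv2.imwrite("pics/s20.png",cv2.resize(T[100:384],None,fx=1.5,fy=1.5)[:,:,::-1])
T=bot.snapshot("side");cv2.imwrite("pics/s21.png",cv2.resize(T[240:325,240:370],None,fx=6,fy=6,interpolation=cv2.INTER_CUBIC)[:,:,::-1])
E
```

```text
t 16.38 esc [-157.103    6.467  157.213] Fesc [-0.149  1.216  0.714] w 3.325425309841215e-05 tilt [ 0.154 -0.007 -0.988]
esc x dir in tool [-0.005  0.996  0.092]
```

View pics/w20.png

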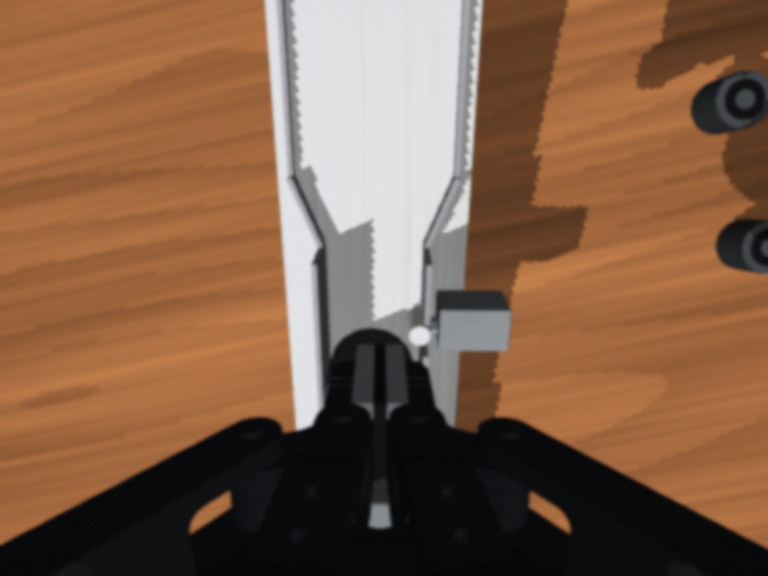

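View pics/s20.png

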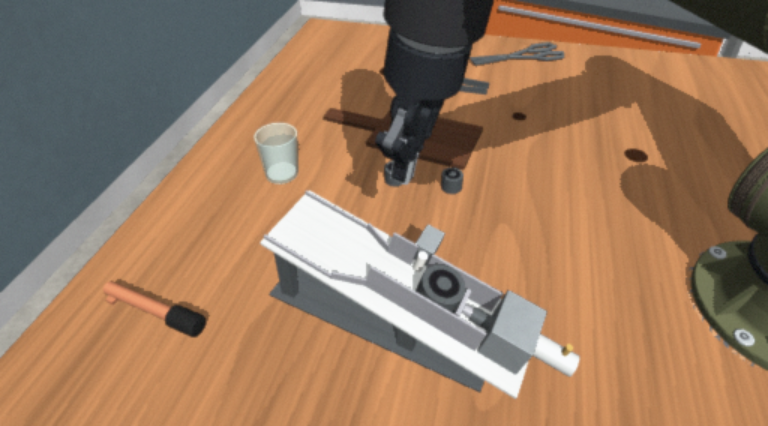

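View pics/s21.png

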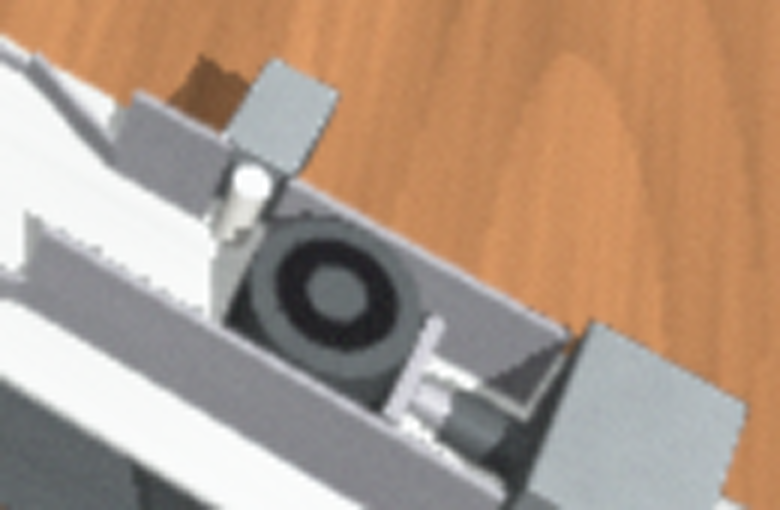

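```bash
python3 -c "
from cell import bot
print(bot.job_done())"
```

```text
the job is handed in; nothing more can be done
None
```

The plug is resting against the escapement stop, the stop has not tripped, and I handed the job in at about 16.5 s of the 70 s allowed.

**What I did:** I gripped the largest of the three look-alikes off the paddle and stood it on the apron. I let go, closed the fingers behind it and pushed it down the lane and through the brake, which took up to about 15 N. I then felt for the stop in 1 mm steps. The push rose from about 3.7 N of sliding friction to about 8.8 N, so the stop itself took roughly 5 N and moved about 2 mm. After that I backed off and lifted clear.

**Last checks:**
- The side pictures taken just after backing off and about half a second later are the same. The plug touches the stop plate and sits past the brake roller.
- The wrist force is near zero and the gripper is 0.15 m above the chute floor.
- The tumbler, rod, paddle and small look-alikes look undisturbed in the final side view. The tongs were mostly hidden behind the arm there, but I never went near them.

**What did not go cleanly:**
- While setting the plug on the sloping apron I pressed down with about 48 N for a moment. The load went through the held plug, and I eased off before letting go.
- The tool slowly leaned over to about 10 degrees while pushing. It kept contact low on the plug, so it did no harm.
- The wrist camera could not confirm the end position, because the fingers hid the plug; that rests on the side view and the felt force.

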